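Fit the feeder's control cards and fill its feed tray

TASK

Get the bonder's parts feeder ready: slide each control card waiting in the black rack down the guides of the slot marked with its own colour, and swing that slot's two orange levers right in towards the card so that they hold it level and fully home; close the levers of an empty slot too. Only when all that is done, pour all the brass spacers from the scoop cup into the steel feed tray, and stand the empty cup upright again in the middle of its blue mat. Leave the tape roll, the black box and the sample box where they are and do not tip the tray over.

Things in the scene. Friction and masses are not known exactly. Their poses are not given: they have to be found in the camera images.
- frame: Fixed open-topped card frame, grey and aluminium, 190 x 200 mm in plan. Origin: centre of its underside; z up, x across the two upright slots (green at x = -40, blue at +40 mm), y along them. End panels at x = +-85 mm are 65 mm high. Lever posts 22 mm square at y = +-74 mm, top 128 mm. Colour marks on posts, base and panels tell the slots apart.
- green_seat (a point): Where the green card's origin is when fully home; axes as the frame's, 20 mm above the bench. The slot: two facing white U guides, 8 mm wide in x (22 mm funnel mouth), floors 104 mm apart in y (also flared above), top 106 mm above the bench. The two-part sprung connector below (4 N, 6 N when down) keeps a card merely let go 5 to 7 mm above home, until levers hold it down.
- blue_seat (a point): The same for the blue card and the blue slot.
- green_card: Control card, green, 0.14 to 0.24 kg; either way round will do. Origin: centre of its bottom edge; z up, y along its width, x through it. Board 5 mm thick, 100 mm wide (lowest 6 mm: 84 mm); rail 12 mm thick, 100 mm wide at z 94 to 102 mm, on which the levers press; on it the grip bar 14 mm thick, 56 mm wide, z 102 to 120 mm. May be absent (None).
- blue_card: The same card in blue. May be absent (None).
- rack: Fixed black rack, 130 x 140 mm, where the cards stand upright at the start, in two grooves along its y, at x = -35 and +35 mm (either card in either), 8 mm wide; walls 44 mm high, grey ends 55 mm; a card's bottom is 10 mm above the bench. Origin: centre of its underside.
- cup: White scoop cup with the spacers, 0.1 to 0.16 kg empty. Origin on its underside, z up. Inside x -28 to 30 mm at the floor, 48 mm wide, 58 mm high. Grey pouring lip on +x slopes out 35 degrees, edge at x = 65, z = 54 mm. Handle: upright grey fin on -x, 12 mm thick in y, x -32 to -75, z 20 to 58 mm, taken from above across y. Tip it lip down, about 100 degrees, to pour.
- cup_base (a point): The middle of the cup's bottom (x = 0, z = 0 in the cup's frame): the point to bring to the middle of the mat.
- mat: Blue flat mat fixed on the bench, 120 x 100 x 2 mm, the cup's place. Origin: its centre, underside.
- tray: Loose square open steel feed tray, 120 x 120 mm outside, 45 mm high, walls and floor 4 mm, 0.5 kg. Origin: centre of its underside, z up.
- tape: Bystander: amber tape roll lying flat, 90 mm across, 24 mm high. Leave alone.
- hub: Bystander: flat black box, 140 x 70 x 12 mm. Leave alone.
- sample_box: Bystander: grey sample box with clear lid, 94 x 74 x 30 mm. Leave alone.
- green_left_lever (a joint): Orange lever, +y end of the green slot. 0 = closed, card held home; 1.2 rad = open; starts 1.1 to 1.2. Pivot at y = +74, z = 106 mm of green_seat, axis x. Handle 52 mm long, 18 wide, 7 thick, leans 0.85 rad outwards from upright when open, 0.35 rad inwards when closed. Stiff hinge, stays put: push inwards (4 to 12 N) 20 to 25 mm above the pivot. Its nose presses the card down in the last 0.3 rad.
- green_right_lever (a joint): Orange lever, -y end of the green slot. 0 = closed, card held home; 1.2 rad = open; starts 1.1 to 1.2. Pivot at y = -74, z = 106 mm of green_seat, axis x. Handle 52 mm long, 18 wide, 7 thick, leans 0.85 rad outwards from upright when open, 0.35 rad inwards when closed. Stiff hinge, stays put: push inwards (4 to 12 N) 20 to 25 mm above the pivot. Its nose presses the card down in the last 0.3 rad.
- blue_left_lever (a joint): Orange lever, +y end of the blue slot. 0 = closed, card held home; 1.2 rad = open; starts 1.1 to 1.2. Pivot at y = +74, z = 106 mm of blue_seat, axis x. Handle 52 mm long, 18 wide, 7 thick, leans 0.85 rad outwards from upright when open, 0.35 rad inwards when closed. Stiff hinge, stays put: push inwards (4 to 12 N) 20 to 25 mm above the pivot. Its nose presses the card down in the last 0.3 rad.
- blue_right_lever (a joint): Orange lever, -y end of the blue slot. 0 = closed, card held home; 1.2 rad = open; starts 1.1 to 1.2. Pivot at y = -74, z = 106 mm of blue_seat, axis x. Handle 52 mm long, 18 wide, 7 thick, leans 0.85 rad outwards from upright when open, 0.35 rad inwards when closed. Stiff hinge, stays put: push inwards (4 to 12 N) 20 to 25 mm above the pivot. Its nose presses the card down in the last 0.3 rad.
- spacer1: Brass-coloured spacer, a solid cylinder 18 mm across, 16 mm long, 25 g, in the cup at the start; origin at the centre of one flat end, z its axis. May be absent (None).
- spacer2: Brass-coloured spacer, a solid cylinder 18 mm across, 16 mm long, 25 g, in the cup at the start; origin at the centre of one flat end, z its axis. May be absent (None).
- spacer3: Brass-coloured spacer, a solid cylinder 18 mm across, 16 mm long, 25 g, in the cup at the start; origin at the centre of one flat end, z its axis. May be absent (None).
- spacer4: Brass-coloured spacer, a solid cylinder 18 mm across, 16 mm long, 25 g, in the cup at the start; origin at the centre of one flat end, z its axis. May be absent (None).
- spacer5: Brass-coloured spacer, a solid cylinder 18 mm across, 16 mm long, 25 g, in the cup at the start; origin at the centre of one flat end, z its axis. May be absent (None).
- spacer6: Brass-coloured spacer, a solid cylinder 18 mm across, 16 mm long, 25 g, in the cup at the start; origin at the centre of one flat end, z its axis. May be absent (None).

How it is judged:
By the outcome, as a careful person would: the job done as asked, in the order asked, and still so for the second after the job is handed in, with the robot touching nothing.
Of green_card, blue_card only 1 to 2 are there at a start; the rules pass over those that are not, and their reading is None.
Of spacer1, spacer2, spacer3, spacer4, spacer5, spacer6 only 3 to 6 are there at a start; the rules pass over those that are not, and their reading is None.
At some moment in a run one of cup, tray may be knocked a few centimetres aside while the robot is not near it.
It also fails if it takes over 208 s, if anything falls off the work surface, if the arm or the gripper's body presses on something with over 40 N, if the wrist force passes 120 N, or if a joint passes its speed limit or range.

ROBOT

A 6-joint arm with a two-finger parallel gripper is mounted at the origin on the work surface. World frame = base frame: x ahead of the robot, y to its left, z up, the work surface at z = 0. Lengths are in mm, angles in rad, forces in N, time in s.
With the tool pointing down it reaches from about 275 to 750 mm from the base axis. Payload 10.2 kg.
Tool frame: the origin (TCP) lies at the very end of the fingers, on their centre line; the grasp point (between the pads) lies 19 mm behind it; z points along the fingers, y is the line along which they close (so a half turn about z gives the same grasp; the last joint's range is limited). The gripper opens to 85 mm and grips with 20 to 120 N. Pads are 22 mm wide; open, the fingers measure 114 mm over their backs; the gripper's body (76 mm by 85 mm) begins 54 mm behind the grasp point. The pads swing forward as they close: fully open they stand 13 mm farther back than shut.
Start: joints at [-1.529, 0.313, 1.498, -0, 1.331, -0.223], TCP at [137.388, -506.711, 231.294] pointing down, gripper open.
Joint ranges: [-2.94, 2.94], [-0.97, 2.17], [0.19, 2.56], [-1.23, 4.37], [0.02, 3.11], [-2.88, 2.88]. Speed limits (rad/s): [2.39, 2.39, 3.01, 3.14, 3.14, 3.14].

INTERFACE

Orientations are given as a unit quaternion [w, x, y, z].
In Python, from rig import ctrl gives the robot as it stands.
- The arm moves only by the tool step_arm, never from a script. Its argument "increments" is a list of rows, each a list of 3 entries, a list of its own where there are three numbers: the shift along the tool's x, y, z in cm, then the turn, a rotation vector about the tool's x, y, z in degrees, then the opening in per cent of the stroke, from 0 (shut) to 100 (fully open). A call has 1 to 8 rows; each row is the pose to reach, as a shift and turn from the pose commanded when the call began, along the tool's axes at that moment; what a row does not reach only later rows make up. A row lasts 1/8 s, in which the tool goes at most 62.5 mm and 10.7 degrees, less where a joint would pass 70% of its speed; a pose out of reach is approached as far as the arm can. A call with a gripper value outside its range is refused whole. The fingers move at their own pace and stop on an object; "squeeze" is the grip in N (left out, the last holds). Time passes only in rows, so rows that repeat a pose let the fingers close. It gives the time, the measured TCP pose, the force, the opening and the grip force at its end, in the units of the state.
- ctrl.sense(): the state, without advancing time (a new reading comes with each control period).
- ctrl.capture(name): name is "scene" or "top" or "wrist"; returns a dict with "img" (480x640x3 uint8, red, green, blue), "fx", "fy", "cx", "cy" (pixels), "extrinsics" (4x4, takes a point from camera to world coordinates). Camera axes: x right, y down, z forward; pixel columns grow to the right and rows downward; lengths in mm; the calibration is good to about 2 mm. A picture is of the moment at which its call begins. There is no depth.
- ctrl.finish_job(): hands the job in; it is judged then, once.
The state is a dict: "time_s": time; "joints": joint angles; "dq": joint speeds; "tau": joint torques, N m; "eef_pos": TCP position; "ee_rot": TCP orientation; "force": force on the tool from outside, world axes, zero at the start; "wrist_torque": the same for the moment, N m; "grip_width": opening from 0.0 (shut) to 1.0 (fully open); "grip_force": force on a finger pad.
Only numpy, scipy, OpenCV 4.12 (cv2) and the standard library are available. Lean on these libraries where they do the work, as an engineer would, in place of code of your own. Each camera call takes 0.05 s, during which the arm holds its last target. There are 200 camera calls.

## Working session

There is one attempt and no reset: what is moved stays moved. The work goes in short steps, Python scripts to look and compute and a tool call to move; the robot and the scene stay as the last step left them, time stands still between calls to the robot, and variables do not carry over. Pictures are saved under pics/ and viewed, at most 14 in all, crops included, and the job is handed in when it is done.

Besides the shell and the picture viewer there is one more tool, called after "Emit:" as name([rows], argument=value, ...), one row to a line, values as JSON. step_arm: Moves the arm, as the interface text tells. Its arguments: {"type":"object","properties":{"increments":{"type":"array"},"squeeze":{"type":"number"}},"required":["increments"]}

```bash
ls; mkdir -p pics; python3 - <<'E'
from rig import ctrl
import cv2, numpy as np, pickle
for n in ["scene","top"]:
    c=ctrl.capture(n); pickle.dump(c,open(f"{n}.pkl","wb"))
    cv2.imwrite(f"pics/{n}0.png",c["img"][:,:,::-1]); print(n,c["fx"],c["cx"],c["cy"],np.round(c["extrinsics"],3).tolist())
print(ctrl.sense())
E
```

```text
pics
scene 434.5940097745886 321.92292066914723 251.68684593649684 [[-0.88, 0.3, -0.367, 849.109], [0.474, 0.561, -0.678, 519.75], [0.002, -0.771, -0.637, 594.933], [0.0, 0.0, 0.0, 1.0]]
top 498.1224565377774 322.5043146921406 248.2345637116301 [[0.008, -0.983, 0.184, 391.685], [-1.0, -0.012, -0.024, 5.281], [0.025, -0.184, -0.983, 994.032], [0.0, 0.0, 0.0, 1.0]]
{'time_s': 0.1, 'joints': array([-1.52942100e+00,  3.13398927e-01,  1.49833781e+00, -3.61821572e-06,
        1.33100039e+00, -2.23413892e-01]), 'dq': array([ 0.00072072, -0.00103146, -0.00262257,  0.00077771, -0.00240351,
       -0.00108676]), 'tau': array([ 2.24795745e-03, -4.12905622e+01, -2.60144860e+01, -2.55712548e-04,
        3.07631213e-03,  1.37193723e-05]), 'eef_pos': array([ 137.36651383, -506.48125272,  230.798577  ]), 'ee_rot': array([-5.70028917e-04,  9.91248409e-01,  1.32008577e-01,  5.02629766e-05]), 'force': array([ 0.30493878, -0.06103414,  0.00174049]), 'wrist_torque': array([ 0.00895488,  0.00562302, -0.00702488]), 'grip_force': 0.0, 'grip_width': 1.0016747733951248}
```

View pics/top0.png

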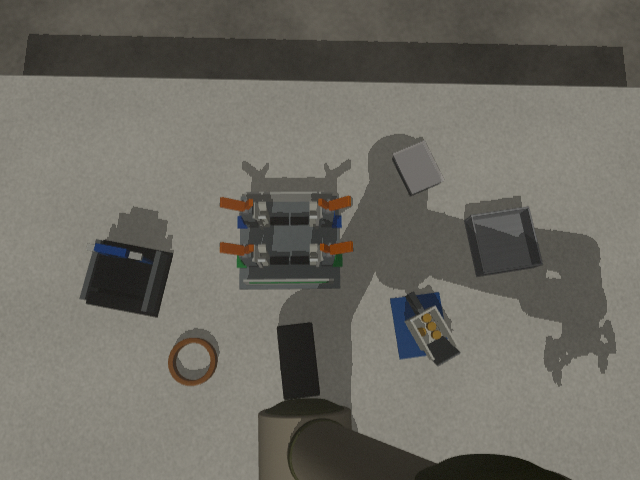

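View pics/scene0.png

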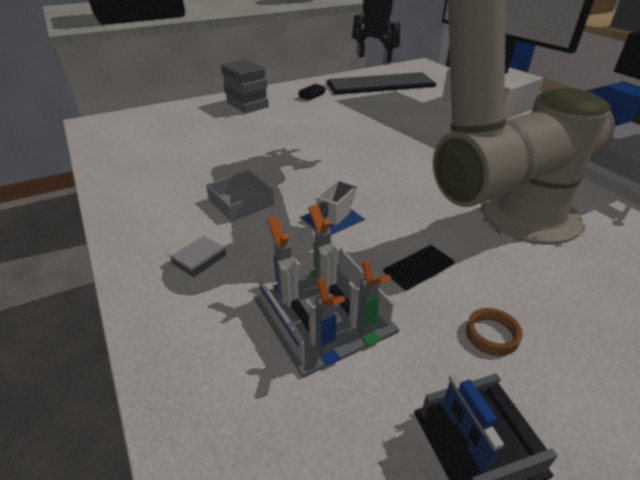

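Both views: frame at about (290,235) with its blue slot farther from the robot, and a single blue card in the far groove of the rack (≈(125,250)). No green card is visible. The cup stands on the mat at (430,330) with 3+ spacers, the tray is at (503,240), and the bystanders are clear.

```bash
cat > h.py <<'E'
import numpy as np, cv2, pickle
from scipy.spatial.transform import Rotation as R
def ray(c,px):
    px=np.atleast_2d(np.asarray(px,float)); E=c["extrinsics"]
    d=np.c_[(px[:,0]-c["cx"])/c["fx"],(px[:,1]-c["cy"])/c["fy"],np.ones(len(px))]@E[:3,:3].T
    return E[:3,3],d
def onz(c,px,z):
    o,d=ray(c,px); return o+d*((z-o[2])/d[:,2])[:,None]
def proj(c,P):
    E=c["extrinsics"]; q=(np.atleast_2d(P)-E[:3,3])@E[:3,:3]
    return np.c_[c["fx"]*q[:,0]/q[:,2]+c["cx"],c["fy"]*q[:,1]/q[:,2]+c["cy"]]
def blobs(img,lo,hi,roi=None,amin=30):
    m=cv2.inRange(cv2.cvtColor(img,cv2.COLOR_RGB2HSV),lo,hi)
    if roi: z=np.zeros_like(m); x0,y0,x1,y1=roi; z[y0:y1,x0:x1]=m[y0:y1,x0:x1]; m=z
    cs,_=cv2.findContours(m,cv2.RETR_EXTERNAL,cv2.CHAIN_APPROX_NONE)
    return sorted([k for k in cs if cv2.contourArea(k)>=amin],key=cv2.contourArea,reverse=True)
def load(n): return pickle.load(open(n+".pkl","rb"))
def snap(n,name):
    from rig import ctrl
    c=ctrl.capture(n); pickle.dump(c,open(name+".pkl","wb")); cv2.imwrite(f"pics/{name}.png",c["img"][:,:,::-1]); return c
def goto(pos,yaw,tilt=None):
    """needed increments (cm, deg) from commanded~measured pose; tool down with tool y at angle yaw in world"""
    from rig import ctrl
    s=ctrl.sense(); w,x,y,z=s["ee_rot"]; A=R.from_quat([x,y,z,w])
    B=R.from_matrix(np.array([[np.sin(yaw),np.cos(yaw),0],[-np.cos(yaw),np.sin(yaw),0],[0,0,1.]]).T@np.eye(3)) if 0 else None
    ty=np.array([np.cos(yaw),np.sin(yaw),0]); tz=np.array([0,0,-1.]); tx=np.cross(ty,tz)
    B=R.from_matrix(np.c_[tx,ty,tz])
    if tilt is not None: B=tilt*B
    print("t",round(s["time_s"],2),"shift cm",np.round(A.inv().apply(np.array(pos)-s["eef_pos"])/10,2),"rot deg",np.round((A.inv()*B).as_rotvec(degrees=True),1),
      "pos",np.round(s["eef_pos"],1),"F",np.round(s["force"],1),"g",round(s["grip_width"],3),round(s["grip_force"],1),"q",np.round(s["joints"],2))
E
python3 - <<'E'
from h import *
c=load("top"); im=c["img"]
for nm,lo,hi,zs in [("blue",(105,120,50),(125,255,255),(2,130)),("orange",(5,180,120),(15,255,255),(140,)),("brass",(15,120,90),(30,255,255),(20,)),("green",(50,80,30),(85,255,255),(5,))]:
    for k in blobs(im,lo,hi,amin=15):
        r=cv2.minAreaRect(k); print(nm,int(cv2.contourArea(k)),np.round(r[0],1),np.round(r[1],1),round(r[2]),[np.round(onz(c,r[0],z)[0,:2]).tolist() for z in zs])
# manual corners
print("rack top", onz(c,[(107,240),(172,250),(159,316),(81,303)],0).round()[:,:2].tolist(), onz(c,[(107,240),(172,250),(159,316),(81,303)],50).round()[:,:2].tolist())
print("frame near base", onz(c,[(239,289),(340,289)],0).round()[:,:2].tolist())
print("panels top", onz(c,[(247,193),(332,193),(243,280),(336,280)],65).round()[:,:2].tolist())
print("tray top", onz(c,[(467,215),(530,207),(542,265),(476,276)],45).round()[:,:2].tolist())
s=load("scene")
for k in blobs(s["img"],(105,120,50),(125,255,255),amin=15):
    r=cv2.minAreaRect(k); print("sceneblue",int(cv2.contourArea(k)),np.round(r[0],1),np.round(r[1],1))
E
```

```text
blue 941 [406.4 326.7] [61.2 25.7] 79 [[422.0, -186.0], [418.0, -161.0]]
blue 259 [110.3 250.5] [33.3 10.2] 11 [[568.0, 407.0], [545.0, 355.0]]
blue 232 [429.9 305. ] [23.2 21.6] 82 [[465.0, -234.0], [456.0, -203.0]]
blue 72 [337.3 220.3] [ 9.2 13.2] 10 [[636.0, -48.0], [605.0, -42.0]]
blue 52 [242.  221.5] [11.  8.] 90 [[631.0, 146.0], [600.0, 128.0]]
orange 166 [340.  247.7] [ 9.5 21.5] 81 [[553.0, -46.0]]
orange 137 [338.6 202.9] [ 9.2 21.6] 76 [[634.0, -43.0]]
orange 16 [321.5 247. ] [6. 3.] 90 [[554.0, -13.0]]
orange 15 [250.5 202. ] [3. 6.] 0 [[634.0, 113.0]]
orange 15 [250.5 247.5] [5. 3.] 90 [[552.0, 110.0]]
brass 143 [431.5 326.3] [27.8  8.7] 59 [[423.0, -231.0]]
green 79 [337. 260.] [12.  8.] 90 [[553.0, -48.0]]
green 51 [241.5 261.5] [11.  9.] 90 [[548.0, 144.0]]
rack top [[590.0, 416.0], [571.0, 285.0], [439.0, 302.0], [463.0, 456.0]] [[580.0, 395.0], [562.0, 271.0], [436.0, 287.0], [459.0, 433.0]]
frame near base [[493.0, 147.0], [496.0, -54.0]]
panels top [[673.0, 130.0], [675.0, -35.0], [504.0, 131.0], [506.0, -43.0]]
tray top [[640.0, -303.0], [658.0, -430.0], [542.0, -446.0], [519.0, -315.0]]
sceneblue 1122 [618.5 103. ] [40.3 48. ]
sceneblue 754 [477.5 403.5] [51.9 16.9]
sceneblue 437 [521.8  55.5] [18.1 26.9]
sceneblue 325 [328. 330.] [30. 14.]
sceneblue 223 [344.5 221. ] [12.1 34. ]
sceneblue 144 [330.5 357. ] [11.2 16.1]
sceneblue 61 [490.2 458.6] [11.7 26.3]
sceneblue 37 [308.8 219.8] [13.4  5.7]
```

```bash
python3 - <<'E'
from h import *
goto([500,345,330],np.radians(-8.3)); goto([500,345,330],np.radians(171.7))
E
```

```text
t 0.1 shift cm [ 57.29 -72.7   -9.82] rot deg [ -0.   -0.  -66.5] pos [ 137.4 -506.5  230.8] F [ 0.3 -0.1  0. ] g 1.002 0.0 q [-1.53  0.31  1.5  -0.    1.33 -0.22]
t 0.1 shift cm [ 57.29 -72.7   -9.82] rot deg [-1.000e-01  1.000e-01  1.135e+02] pos [ 137.4 -506.5  230.8] F [ 0.3 -0.1  0. ] g 1.002 0.0 q [-1.53  0.31  1.5  -0.    1.33 -0.22]
```

Emit:
step_arm([
  [[29, -36, -9.8], [0, 0, -33], 100],
  [[29, -36, -9.8], [0, 0, -33], 100],
  [[29, -36, -9.8], [0, 0, -33], 100],
  [[29, -36, -9.8], [0, 0, -33], 100],
  [[57.3, -72.7, -9.8], [0, 0, -66.5], 100],
  [[57.3, -72.7, -9.8], [0, 0, -66.5], 100],
  [[57.3, -72.7, -9.8], [0, 0, -66.5], 100],
  [[57.3, -72.7, -9.8], [0, 0, -66.5], 100],
])

```text
time_s: 1.1
eef_pos: [332.7, -50.9, 300.2]
ee_rot: [0.0, 0.756, 0.655, 0.0]
force: [1.6, -1.1, -0.5]
grip_width: 1.005
grip_force: 0.0
```

```bash
python3 - <<'E'
from h import *
goto([500,345,330],np.radians(-8.3))
E
```

```text
t 1.1 shift cm [41.57 10.91 -2.98] rot deg [0.  0.  0.1] pos [332.7 -50.9 300.2] F [ 1.6 -1.1 -0.5] g 1.005 0.0 q [-0.5  -0.17  1.84  0.    1.47 -0.36]
```

Emit:
step_arm([
  [[41.6, 10.9, -3], [0, 0, 0], 100],
  [[41.6, 10.9, -3], [0, 0, 0], 100],
  [[41.6, 10.9, -3], [0, 0, 0], 100],
  [[41.6, 10.9, -3], [0, 0, 0], 100],
  [[41.6, 10.9, -3], [0, 0, 0], 100],
  [[41.6, 10.9, -3], [0, 0, 0], 100],
  [[41.6, 10.9, -3], [0, 0, 0], 100],
  [[41.6, 10.9, -3], [0, 0, 0], 100],
])

```text
time_s: 2.1
eef_pos: [500.9, 345.6, 327.6]
ee_rot: [-0.001, 0.756, 0.655, -0.001]
force: [0.1, -0.5, -0.7]
grip_width: 1.003
grip_force: 0.0
```

```bash
python3 - <<'E'
from h import *
c=snap("wrist","w1"); print(c["fx"],np.round(c["extrinsics"],2).tolist())
goto([500,345,330],np.radians(-8.3))
E
```

```text
428.9994650655839 [[0.99, -0.13, -0.04, 510.1], [-0.14, -0.95, -0.27, 414.8], [-0.0, 0.28, -0.96, 469.63], [0.0, 0.0, 0.0, 1.0]]
t 2.15 shift cm [ 0.1  -0.08 -0.16] rot deg [-0.1  0.1  0.1] pos [500.6 343.9 328.4] F [-0.4 -0.4 -0.4] g 1.003 0.0 q [ 0.41  0.47  1.03 -0.    1.65  0.55]
```

View pics/w1.png

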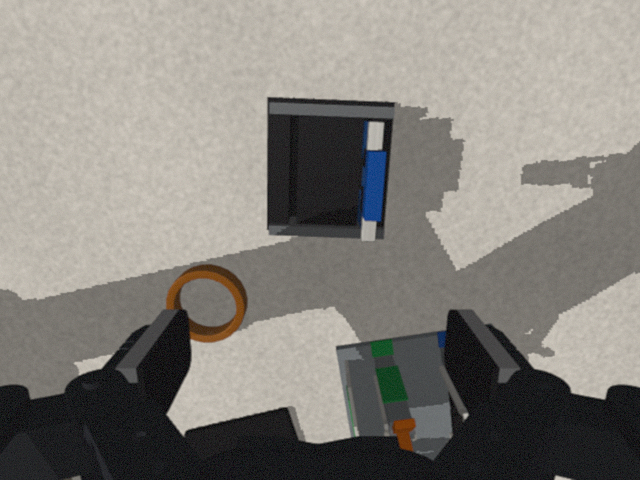

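Rack seen at (330,165). The blue grip bar at (375,185) has white rail ends at (375,135) and (368,230). Only one card.

```bash
python3 - <<'E'
from h import *
c=load("w1"); im=c["img"]; hsv=cv2.cvtColor(im,cv2.COLOR_RGB2HSV)
for y in (135,160,185,210,230): print(y,[tuple(int(v) for v in im[y,x]) for x in range(356,394,2)])
for k in blobs(im,(105,120,120),(125,255,255),roi=(330,100,400,250)):
    r=cv2.minAreaRect(k); b=cv2.boxPoints(r); print(r, onz(c,r[0],130).round(1), onz(c,b,130).round(1)[:,:2].tolist())
print(onz(c,[(376,123),(368,240)],112).round(1))
t=load("top"); b=blobs(t["img"],(105,120,50),(125,255,255),roi=(80,230,160,275))[0]
r=cv2.minAreaRect(b);print(onz(t,cv2.boxPoints(r),130).round(1)[:,:2].tolist())
E
```

```text
135 [(43, 40, 37), (37, 33, 34), (34, 32, 35), (36, 41, 52), (28, 55, 92), (44, 65, 97), (147, 147, 140), (184, 185, 175), (184, 180, 176), (181, 178, 172), (187, 184, 178), (184, 182, 176), (185, 181, 176), (159, 156, 149), (19, 23, 30), (17, 9, 16), (26, 28, 27), (33, 28, 31), (102, 98, 98)]
160 [(44, 40, 39), (30, 32, 34), (32, 27, 28), (30, 34, 32), (27, 25, 32), (14, 47, 96), (24, 62, 125), (20, 68, 137), (34, 71, 138), (20, 70, 136), (19, 66, 135), (25, 67, 136), (32, 74, 136), (23, 66, 134), (20, 69, 131), (30, 32, 54), (21, 34, 20), (104, 98, 95), (120, 117, 113)]
185 [(40, 40, 38), (25, 22, 12), (15, 16, 27), (26, 49, 82), (24, 53, 96), (17, 58, 116), (21, 70, 137), (19, 68, 137), (24, 66, 135), (11, 65, 132), (35, 72, 138), (18, 67, 135), (29, 67, 138), (33, 70, 131), (7, 27, 47), (29, 28, 29), (113, 110, 104), (122, 117, 113), (125, 120, 113)]
210 [(30, 26, 30), (15, 35, 56), (28, 38, 49), (28, 40, 73), (17, 59, 117), (21, 70, 139), (26, 71, 140), (19, 68, 135), (28, 70, 138), (34, 73, 140), (14, 66, 133), (22, 65, 133), (16, 67, 131), (6, 23, 48), (26, 25, 21), (118, 114, 108), (123, 119, 114), (122, 119, 111), (121, 119, 110)]
230 [(64, 65, 66), (58, 60, 61), (78, 77, 73), (177, 174, 168), (175, 172, 164), (174, 173, 165), (173, 171, 164), (167, 164, 158), (173, 168, 163), (167, 166, 157), (75, 76, 73), (58, 61, 63), (62, 60, 62), (55, 58, 60), (96, 94, 94), (128, 124, 118), (125, 122, 117), (126, 121, 114), (123, 121, 112)]
((374.298095703125, 185.72579956054688), (16.658065795898438, 68.70066833496094), 4.236394882202148) [[546.4 357.2 130. ]] [[534.8, 331.1], [544.8, 384.8], [557.4, 382.1], [548.1, 328.2]]
[[554.9 404.3 112. ]
 [538.  307.9 112. ]]
[[541.8, 384.5], [559.6, 382.7], [548.6, 325.1], [530.9, 327.2]]
```

```bash
python3 - <<'E'
from h import *
goto([547,357,200],np.radians(-10.2));goto([547,357,103],np.radians(-10.2))
E
```

```text
t 2.15 shift cm [ 1.98  4.43 12.83] rot deg [-0.1  0.1  2. ] pos [500.6 343.9 328.4] F [-0.4 -0.4 -0.4] g 1.003 0.0 q [ 0.41  0.47  1.03 -0.    1.65  0.55]
t 2.15 shift cm [ 1.99  4.45 22.53] rot deg [-0.1  0.1  2. ] pos [500.6 343.9 328.4] F [-0.4 -0.4 -0.4] g 1.003 0.0 q [ 0.41  0.47  1.03 -0.    1.65  0.55]
```

Emit:
step_arm([
  [[2.0, 4.45, 12.8], [0, 0, 2], 70],
  [[2.0, 4.45, 12.8], [0, 0, 2], 70],
  [[2.0, 4.45, 12.8], [0, 0, 2], 70],
  [[2.0, 4.45, 16], [0, 0, 2], 70],
  [[2.0, 4.45, 19], [0, 0, 2], 70],
  [[2.0, 4.45, 22.4], [0, 0, 2], 70],
  [[2.0, 4.45, 22.4], [0, 0, 2], 70],
  [[2.0, 4.45, 22.4], [0, 0, 2], 70],
])

```text
time_s: 3.15
eef_pos: [548.5, 356.5, 109.2]
ee_rot: [0.001, 0.768, 0.641, 0.002]
force: [-0.5, -0.1, 0.7]
grip_width: 0.704
grip_force: 0.0
```

Emit:
step_arm([
  [[0, 0, 0], [0, 0, 0], 0],
  [[0, 0, 0], [0, 0, 0], 0],
  [[0, 0, 0], [0, 0, 0], 0],
  [[0, 0, 0], [0, 0, 0], 0],
  [[0, 0, 0], [0, 0, 0], 0],
  [[0, 0, 0], [0, 0, 0], 0],
], squeeze=60)

```text
time_s: 3.9
eef_pos: [547.9, 356.5, 106.9]
ee_rot: [0.0, 0.768, 0.641, 0.001]
force: [-0.9, -0.6, 4.9]
grip_width: 0.148
grip_force: 60.4
```

```bash
python3 - <<'E'
from h import *
goto([547,357,103],np.radians(-10.2))
E
```

```text
t 3.9 shift cm [ 0.03 -0.1   0.39] rot deg [ 0.1 -0.1 -0.1] pos [547.9 356.5 106.9] F [-0.9 -0.6  4.9] g 0.148 60.4 q [0.4  0.7  1.22 0.   1.22 0.58]
```

Emit:
step_arm([
  [[0, 0, -2], [0, 0, 0], 0],
  [[0, 0, -5], [0, 0, 0], 0],
  [[0, 0, -9], [0, 0, 0], 0],
  [[0, 0, -14], [0, 0, 0], 0],
  [[0, 0, -19], [0, 0, 0], 0],
  [[0, 0, -19], [0, 0, 0], 0],
])

```text
time_s: 4.65
eef_pos: [548.2, 356.6, 299.8]
ee_rot: [0.001, 0.768, 0.641, 0.003]
force: [0.2, -0.2, -2.8]
grip_width: 0.151
grip_force: 59.4
```

```bash
python3 - <<'E'
from h import *
goto([632,200,300],np.radians(1));goto([550,200,300],np.radians(1))
E
```

```text
t 4.65 shift cm [-1.391e+01  1.105e+01 -1.000e-02] rot deg [  0.3  -0.2 -11.3] pos [548.2 356.6 299.8] F [ 0.2 -0.2 -2.8] g 0.151 59.4 q [0.4  0.59 0.92 0.   1.63 0.58]
t 4.65 shift cm [-15.38   2.98  -0.06] rot deg [  0.3  -0.2 -11.3] pos [548.2 356.6 299.8] F [ 0.2 -0.2 -2.8] g 0.151 59.4 q [0.4  0.59 0.92 0.   1.63 0.58]
```

```bash
python3 - <<'E'
from h import *
goto([540,55,305],np.radians(1))
E
```

```text
t 4.65 shift cm [-29.82   4.6   -0.61] rot deg [  0.3  -0.2 -11.3] pos [548.2 356.6 299.8] F [ 0.2 -0.2 -2.8] g 0.151 59.4 q [0.4  0.59 0.92 0.   1.63 0.58]
```

Emit:
step_arm([
  [[-6, 0.9, -0.6], [0.3, -0.2, -3], 0],
  [[-12, 1.8, -0.6], [0.3, -0.2, -6], 0],
  [[-18, 2.7, -0.6], [0.3, -0.2, -9], 0],
  [[-24, 3.7, -0.6], [0.3, -0.2, -11.3], 0],
  [[-29.8, 4.6, -0.6], [0.3, -0.2, -11.3], 0],
  [[-29.8, 4.6, -0.6], [0.3, -0.2, -11.3], 0],
  [[-29.8, 4.6, -0.6], [0.3, -0.2, -11.3], 0],
  [[-29.8, 4.6, -0.6], [0.3, -0.2, -11.3], 0],
])

```text
time_s: 5.65
eef_pos: [539.2, 56.0, 301.4]
ee_rot: [-0.001, 0.7, 0.714, -0.003]
force: [-0.5, -0.1, -1.9]
grip_width: 0.148
grip_force: 59.4
```

```bash
python3 - <<'E'
from h import *
c=snap("wrist","w2")
t=snap("top","t2")
goto([540,55,305],np.radians(1))
E
```

```text
t 5.75 shift cm [-0.09  0.07 -0.32] rot deg [-0.3  0.2  0.1] pos [539.3  55.9 301.8] F [ 1.  -0.5 -2.1] g 0.152 59.4 q [-0.11  0.32  1.31 -0.    1.52 -0.13]
```

View pics/w2.png

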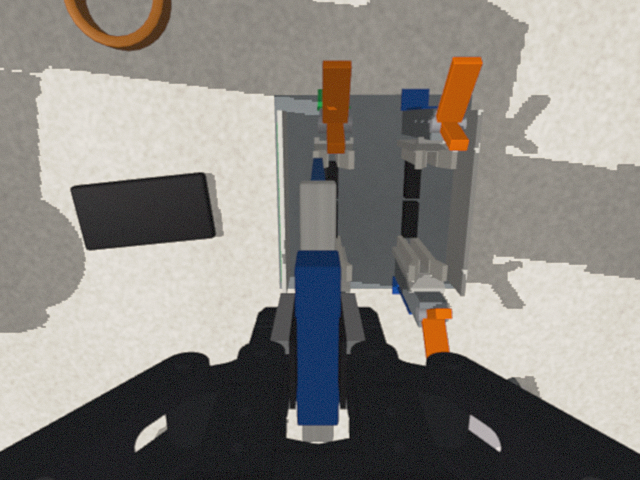

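Blue slot: black connector strips at (411,180) and (410,218). Upper guide mouth at (420,155), lower guide at (418,258). Levers are open. I'll crop this for detail.

```bash
python3 - <<'E'
from h import *
c=load("w2"); im=c["img"]
cr=cv2.resize(im[80:330,370:500,::-1],None,fx=3,fy=3,interpolation=cv2.INTER_NEAREST)[:600*1]
cr=cv2.resize(im[85:315,375:500,::-1],(375*1,690),interpolation=cv2.INTER_NEAREST)
a,b=cr[:345],cr[345:]; cv2.imwrite("pics/w2c.png",np.hstack([a,b]))
g=cv2.cvtColor(im,cv2.COLOR_RGB2GRAY)
for y in list(range(165,196,6))+list(range(204,236,6)):
    r=np.where(g[y,395:430]<45)[0]+395; print(y,r.min(),r.max(), onz(c,[(r.min()+r.max())/2,y],22).round(1)[0,:2])
E
```

```text
165 405 413 [624.5  83.2]
171 404 420 [627.9  77.5]
177 404 419 [627.9  71.6]
183 404 419 [628.3  65.8]
189 404 419 [628.8  59.8]
195 403 418 [628.3  53.9]
204 403 418 [629.   44.8]
210 403 417 [629.   38.7]
216 402 417 [629.   32.6]
222 402 416 [629.   26.4]
228 401 416 [629.   20.1]
234 402 416 [630.   13.9]
```

View pics/w2c.png

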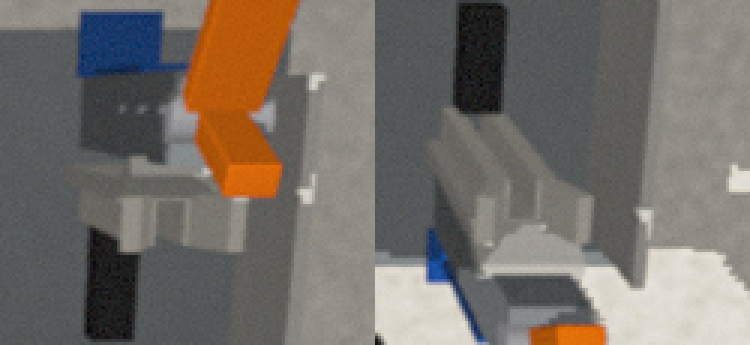

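```bash
python3 - <<'E'
from h import *
c=load("w2")
print(c["extrinsics"][:3,3])
print(onz(c,[(411.7,265.7),(415,266.7),(426.7,266),(438.3,265),(443,265)],106).round(1)[:,:2].tolist())
print(onz(c,[(415,150),(421.7,150),(437,150),(452.3,150),(456.7,150)],106).round(1)[:,:2].tolist())
# connector for heights
print([onz(c,[(411.5,180),(409,225)],z).round(1)[:,:2].tolist() for z in (10,20,30)])
print(blobs.__name__)
for n in ("w2","t2"):
    d=load(n)
    for k in blobs(d["img"],(105,150,50),(125,255,255),roi=(380,80,450,300) if n=="w2" else (225,180,350,280),amin=8):
        r=cv2.boundingRect(k); q=[(r[0],r[1]),(r[0]+r[2],r[1]+r[3])]; print(n,r,onz(d,q,5).round(1)[:,:2].tolist())
# projection of hypothesised frame
F=R.from_euler("z",1.5,degrees=True); o=np.array([592,47,0])
P=np.array([[x,y,106] for y in(-52,52) for x in(29,51)]+[[40,y,20] for y in (30,-30)]+[[x,y,65] for x in(85,) for y in(-90,90)]+[[x,y,0] for x in(-95,95) for y in(-100,100)])
print(np.round(proj(c,F.apply(P)+o),0).tolist())
E
```

```text
[537.74479827 126.15786969 443.35382745]
[[616.0, 9.1], [618.8, 8.2], [628.5, 9.1], [638.0, 10.2], [641.9, 10.3]]
[[610.9, 103.3], [616.1, 103.4], [627.8, 103.6], [639.6, 103.9], [642.9, 104.0]]
[[[630.7, 67.1], [631.9, 20.3]], [[628.5, 68.4], [629.7, 22.8]], [[626.4, 69.8], [627.5, 25.2]]]
blobs
w2 (401, 90, 36, 21) [[614.6, 152.8], [651.1, 134.2]]
w2 (393, 277, 8, 17) [[620.2, -39.5], [630.4, -59.2]]
t2 (337, 217, 4, 10) [[642.6, -47.6], [621.7, -55.8]]
[[418.0, 281.0], [444.0, 281.0], [426.0, 155.0], [454.0, 155.0], [415.0, 170.0], [412.0, 230.0], [465.0, 302.0], [484.0, 104.0], [283.0, 287.0], [277.0, 97.0], [454.0, 286.0], [471.0, 95.0]]
```

```bash
python3 - <<'E'
from h import *
c=load("w2")
k=blobs(c["img"],(105,120,60),(125,255,255),roi=(290,240,350,440))[0]
r=cv2.minAreaRect(k); print(r); print(onz(c,cv2.boxPoints(r),325).round(1)[:,:2].tolist(), onz(c,r[0],325).round(1))
print("nadir",proj(c,[[537.7,126.2,100]]).round(), "rail far end", onz(c,[(301,182),(334,182)],307).round(1)[:,:2].tolist())
print(onz(c,[(422.7,168),(436.8,168),(451,168)],106).round(1)[:,:2].tolist())
goto([628.7,48.5,301.5],np.radians(1.5))
E
```

```text
((317.4999694824219, 337.5), (172.99996948242188, 44.99999237060547), 90.0)
[[531.2, 88.8], [544.2, 89.1], [546.2, 29.8], [531.5, 29.4]] [[538.2  61.1 325. ]]
nadir [[321. 117.]] rail far end [[531.9, 106.2], [542.4, 106.4]]
[[618.0, 89.7], [629.0, 89.9], [640.0, 90.1]]
t 5.75 shift cm [-0.9   8.93 -0.03] rot deg [-0.3  0.2 -0.4] pos [539.3  55.9 301.8] F [ 1.  -0.5 -2.1] g 0.152 59.4 q [-0.11  0.32  1.31 -0.    1.52 -0.13]
```

```bash
python3 - <<'E'
from h import *
c=load("w2")
print(onz(c,[(318,182),(318,442)],307).round(1)[:,:2].tolist())
s=snap("scene","s2")
o=np.array([539.3,55.9,301.8-96.9]);F=R.from_euler("z",1,degrees=True)
P=np.array([[0,-42,0],[0,42,0],[6,50,102],[6,-50,102],[7,28,120],[7,-28,120]])
q=proj(s,F.apply(P)+o); print(q.round().tolist())
im=s["img"][:,:,::-1].copy()
for p in q: cv2.circle(im,tuple(int(v) for v in p.round()),2,(0,0,255),-1)
cv2.imwrite("pics/s2c.png",cv2.resize(im[50:350,180:480],(600,600)))
E
```

```text
[[537.3, 106.3], [539.4, 6.8]]
[[341.0, 205.0], [370.0, 232.0], [376.0, 175.0], [337.0, 145.0], [367.0, 156.0], [345.0, 140.0]]
```

View pics/s2c.png

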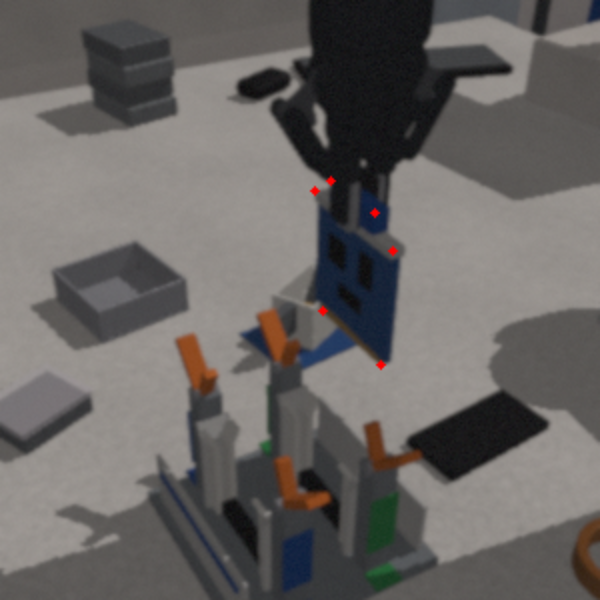

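Emit:
step_arm([
  [[-0.3, 3, 0], [-0.3, 0.2, -0.5], 0],
  [[-0.6, 6, 0], [-0.3, 0.2, -0.5], 0],
  [[-0.95, 9, 0], [-0.3, 0.2, -0.5], 0],
  [[-0.95, 9, 0], [-0.3, 0.2, -0.5], 0],
  [[-0.95, 9, 3], [-0.3, 0.2, -0.5], 0],
  [[-0.95, 9, 6], [-0.3, 0.2, -0.5], 0],
  [[-0.95, 9, 8.6], [-0.3, 0.2, -0.5], 0],
  [[-0.95, 9, 8.6], [-0.3, 0.2, -0.5], 0],
])

```text
time_s: 6.8
eef_pos: [627.8, 47.2, 214.2]
ee_rot: [-0.002, 0.698, 0.716, -0.001]
force: [-0.7, 0.8, -1.7]
grip_width: 0.152
grip_force: 59.4
```

```bash
python3 - <<'E'
from h import *
c=snap("wrist","w3"); s=snap("scene","s3")
goto([629.5,48,120],np.radians(1.5))
a=c["img"][60:360,200:500,::-1]; b=s["img"][180:400,200:420,::-1]
cv2.imwrite("pics/w3c.png",np.hstack([cv2.resize(a,(400,400)),cv2.resize(b,(400,400))]))
E
```

```text
t 6.9 shift cm [0.11 0.03 9.7 ] rot deg [ 0.1 -0.  -0. ] pos [629.1  46.9 216.9] F [ 0.1 -0.2 -2.3] g 0.149 59.4 q [-0.11  0.56  1.17  0.    1.41 -0.14]
```

View pics/w3c.png

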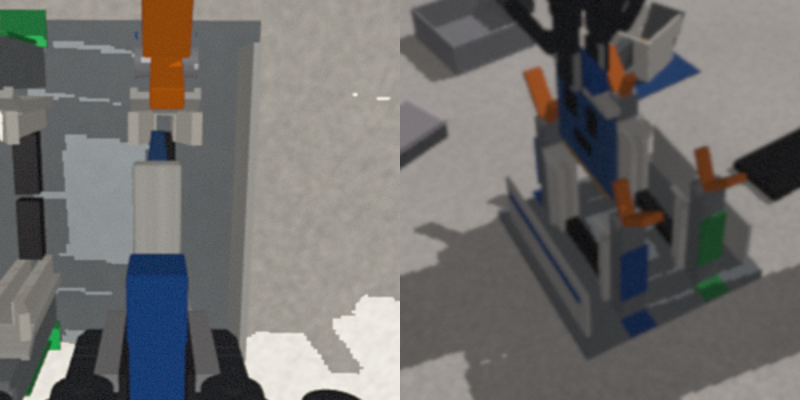

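Wrist crop: the +y guide mouth is centred at about crop col 166 and the card at col 157, so the card needs a little +x. The scene view shows the card above the guides and between the levers. I'll measure it settled.

```bash
python3 - <<'E'
from h import *
c=snap("wrist","w4"); im=c["img"]; g=cv2.cvtColor(im,cv2.COLOR_RGB2GRAY)
for y in (150,156,162,168): print(y,''.join(f"{v:4d}" for v in g[y,290:362:2]))
h=cv2.cvtColor(im,cv2.COLOR_RGB2HSV)
for y in (162,168,174): r=np.where((h[y,300:345,0]>100)&(h[y,300:345,0]<125)&(h[y,300:345,1]>120))[0]+300; print(y,r.min() if len(r) else 0,r.max() if len(r) else 0)
print(c["extrinsics"][:3,3])
r=np.where(g[195,290:362]>110)[0]+290; print(r.min(),r.max())
goto([629.5,48,120],np.radians(1.5))
E
```

```text
150   97 113 152 158 160 151 131 130 132 129 130 147 114 100 102  98 103  99 129 142 126 131 131 132 125 148 156 157 154 116  98  93  98  95  96  99
156   97 110 155 154 155 151 127 131 130 128 132 147 114  95  97  99  99  97 130 139 132 127 131 130 131 144 150 154 157 110  98  96  95  97  97  98
162   97 113 153 155 154 150 130 127 128 131 132 121  45  49  51  41  46  30 115 144 132 129 132 127 128 148 154 158 155 109  95 100  93  94  97  93
168  149 148 150 149 150 150 145 150 144 137  77  42  50  54  50  51  51  30  37  61  99  93  94  93 100 109 112 106 107  96  94  98 100  94  96  98
162 314 323
168 312 324
174 312 324
[626.02108343 116.63063143 359.10254466]
290 335
t 6.95 shift cm [ 0.11 -0.    9.73] rot deg [ 0.1 -0.  -0. ] pos [629.3  46.8 217.3] F [-0.1  0.2 -2.4] g 0.152 59.4 q [-0.11  0.56  1.17  0.    1.41 -0.14]
```

Emit:
step_arm([
  [[0.1, 0.1, 0], [0, 0, 0], 0],
  [[0.1, 0.1, 1.5], [0, 0, 0], 0],
  [[0.1, 0.1, 2.5], [0, 0, 0], 0],
  [[0.1, 0.1, 3.5], [0, 0, 0], 0],
  [[0.1, 0.1, 4], [0, 0, 0], 0],
  [[0.1, 0.1, 4], [0, 0, 0], 0],
])

```text
time_s: 7.7
eef_pos: [629.9, 47.7, 175.2]
ee_rot: [-0.001, 0.698, 0.716, -0.0]
force: [0.2, 1.0, -2.0]
grip_width: 0.151
grip_force: 59.6
```

Emit:
step_arm([
  [[0, 0, 1.5], [0, 0, 0], 0],
  [[0, 0, 3], [0, 0, 0], 0],
  [[0, 0, 4], [0, 0, 0], 0],
  [[0, 0, 4.6], [0, 0, 0], 0],
  [[0, 0, 5.1], [0, 0, 0], 0],
  [[0, 0, 5.1], [0, 0, 0], 0],
])

```text
time_s: 8.45
eef_pos: [630.0, 47.7, 124.6]
ee_rot: [-0.0, 0.698, 0.716, 0.0]
force: [0.1, 0.1, -2.0]
grip_width: 0.149
grip_force: 59.6
```

Emit:
step_arm([
  [[0, 0, 0.3], [0, 0, 0], 0],
  [[0, 0, 0.5], [0, 0, 0], 0],
  [[0, 0, 0.5], [0, 0, 0], 0],
])

```text
time_s: 8.82
eef_pos: [630.3, 47.7, 120.0]
ee_rot: [0.0, 0.698, 0.716, 0.0]
force: [0.0, 0.4, 4.2]
grip_width: 0.148
grip_force: 60.3
```

Emit:
step_arm([
  [[0, 0, 0], [0, 0, 0], 50],
  [[0, 0, 0], [0, 0, 0], 50],
  [[0, 0, 0], [0, 0, 0], 50],
  [[0, 0, -3], [0, 0, 0], 50],
  [[0, 0, -8], [0, 0, 0], 50],
  [[0, 0, -13], [0, 0, 0], 50],
  [[0, 0, -13], [0, 0, 0], 50],
  [[0, 0, -13], [0, 0, 0], 50],
])

```text
time_s: 9.82
eef_pos: [629.7, 47.7, 248.6]
ee_rot: [-0.001, 0.698, 0.716, -0.0]
force: [0.0, 0.3, -0.4]
grip_width: 0.5
grip_force: 0.0
```

```bash
python3 - <<'E'
from h import *
s=snap("scene","s5"); w=snap("wrist","w5")
F=R.from_euler("z",1.5,degrees=True)
o=F.apply([0,0,0])+np.array([629.5,48,26])
P=np.array([[6,50,102],[6,-50,102],[7,28,120],[7,-28,120]]); print(proj(s,F.apply(P)+o).round(1).tolist())
a=cv2.resize(w["img"][60:420,180:460,::-1],(400,514)); b=cv2.resize(s["img"][180:400,240:411,::-1],(400,514)); cv2.imwrite("pics/s5c.png",np.hstack([a,b]))
goto([629.5,48,240],np.radians(1.5))
E
```

```text
[[314.1, 290.3], [285.2, 253.7], [306.4, 273.3], [290.0, 253.0]]
t 9.93 shift cm [ 0.03 -0.    0.8 ] rot deg [-0.2 -0.1 -0. ] pos [629.5  47.7 248. ] F [-0.5  0.2 -0.4] g 0.497 0.0 q [-0.11  0.55  1.11  0.    1.49 -0.14]
```

View pics/s5c.png

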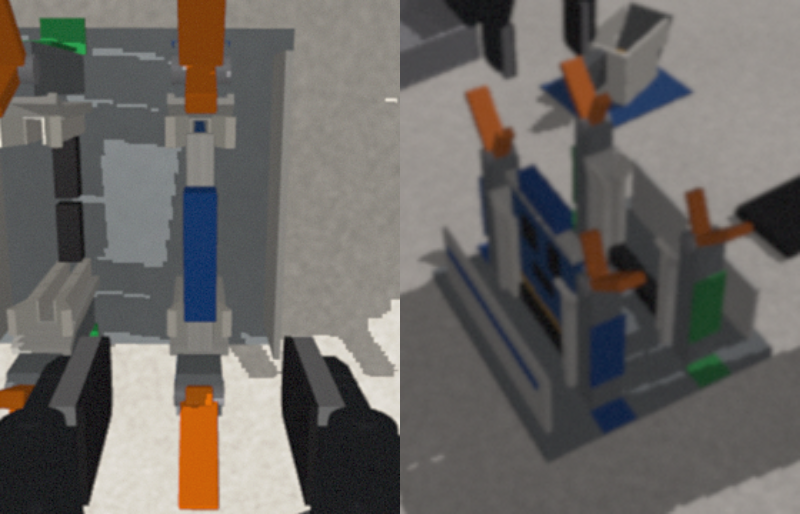

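Card sits centred in both guides; levers are at image top and bottom. Now the left blue lever: close the fingers, go outside it, and sweep in.

Emit:
step_arm([
  [[5, 0, 0], [0, 0, 0], 0],
  [[10, 0, 0], [0, 0, 0], 0],
  [[14.7, 0, 0], [0, 0, 0], 0],
  [[14.7, 0, 0], [0, 0, 0], 0],
  [[14.7, 0, 5], [0, 0, 0], 0],
  [[14.7, 0, 10], [0, 0, 0], 0],
  [[14.7, 0, 10], [0, 0, 0], 0],
  [[14.7, 0, 10], [0, 0, 0], 0],
])

```text
time_s: 10.92
eef_pos: [627.1, 194.2, 151.8]
ee_rot: [0.001, 0.698, 0.716, 0.001]
force: [0.4, -0.5, 0.3]
grip_width: 0.003
grip_force: 0.0
```

Emit:
step_arm([
  [[-1, 0, 0], [0, 0, 0], 0],
  [[-2, 0, 0], [0, 0, 0], 0],
  [[-3, 0, 0], [0, 0, 0], 0],
  [[-3.6, 0, 0], [0, 0, 0], 0],
  [[-4.2, 0, 0], [0, 0, 0], 0],
  [[-4.8, 0, 0], [0, 0, 0], 0],
])

```text
time_s: 11.68
eef_pos: [627.7, 146.3, 150.4]
ee_rot: [-0.0, 0.698, 0.716, 0.001]
force: [-0.6, 2.8, 2.0]
grip_width: 0.001
grip_force: 1.7
```

Emit:
step_arm([
  [[-0.5, 0, 0.1], [0, 0, 0], 0],
  [[-1.0, 0, 0.1], [0, 0, 0], 0],
  [[-1.4, 0, 0.1], [0, 0, 0], 0],
  [[-1.7, 0, 0.1], [0, 0, 0], 0],
])

```text
time_s: 12.18
eef_pos: [627.8, 130.2, 148.6]
ee_rot: [-0.001, 0.698, 0.716, 0.001]
force: [-0.1, 8.8, 0.8]
grip_width: 0.002
grip_force: 3.9
```

Emit:
step_arm([
  [[-0.2, 0, 0], [0, 0, 0], 0],
  [[-0.3, 0, 0], [0, 0, 0], 0],
])

```text
time_s: 12.42
eef_pos: [627.8, 127.7, 148.2]
ee_rot: [-0.001, 0.698, 0.716, 0.001]
force: [0.6, 11.3, -0.8]
grip_width: 0.0
grip_force: 5.2
```

Emit:
step_arm([
  [[-0.2, 0, 0], [0, 0, 0], 0],
  [[-0.2, 0, 0], [0, 0, 0], 0],
])

```text
time_s: 12.68
eef_pos: [627.7, 127.4, 148.2]
ee_rot: [-0.002, 0.698, 0.716, 0.002]
force: [2.1, 15.7, -0.4]
grip_width: -0.0
grip_force: 7.5
```

Emit:
step_arm([
  [[-0.2, 0, 0], [0, 0, 0], 0],
  [[-0.2, 0, 0], [0, 0, 0], 0],
])

```text
time_s: 12.92
eef_pos: [627.7, 127.1, 148.2]
ee_rot: [-0.003, 0.697, 0.717, 0.003]
force: [1.5, 23.7, 0.3]
grip_width: -0.001
grip_force: 11.0
```

Emit:
step_arm([
  [[1.5, 0, 0], [0, 0, 0], 0],
  [[1.5, 0, -5], [0, 0, 0], 0],
  [[1.5, 0, -10], [0, 0, 0], 0],
  [[-4, 0, -10], [0, 0, 0], 0],
  [[-10, 0, -10], [0, 0, 0], 0],
  [[-16, 0, -10], [0, 0, 0], 0],
  [[-22.2, 0, -10], [0, 0, 0], 0],
  [[-22.2, 0, -10], [0, 0, 0], 0],
])

```text
time_s: 13.92
eef_pos: [633.1, -104.2, 247.6]
ee_rot: [-0.001, 0.7, 0.714, -0.001]
force: [0.7, 0.7, 0.1]
grip_width: 0.0
grip_force: 0.0
```

```bash
python3 - <<'E'
from h import *
goto([633.5,-98,149],np.radians(1.6))
E
```

```text
t 13.93 shift cm [0.62 0.07 9.86] rot deg [-0.1  0.  -0.5] pos [ 633.1 -104.2  247.6] F [0.7 0.7 0.1] g 0.0 0.0 q [-0.34  0.57  1.07 -0.    1.5  -0.36]
```

Emit:
step_arm([
  [[0, 0, 5], [0, 0, -0.5], 0],
  [[0, 0, 10], [0, 0, -0.5], 0],
  [[0, 0, 10], [0, 0, -0.5], 0],
  [[1.5, 0, 10], [0, 0, -0.5], 0],
  [[2.5, 0, 10], [0, 0, -0.5], 0],
  [[3.5, 0, 10], [0, 0, -0.5], 0],
  [[4.5, 0, 10], [0, 0, -0.5], 0],
  [[5.5, 0, 10], [0, 0, -0.5], 0],
])

```text
time_s: 14.92
eef_pos: [633.0, -44.0, 150.5]
ee_rot: [0.001, 0.695, 0.719, 0.001]
force: [1.2, -3.8, 2.1]
grip_width: 0.001
grip_force: 1.7
```

Emit:
step_arm([
  [[0.5, 0, 0], [0, 0, 0], 0],
  [[0.9, 0, 0], [0, 0, 0], 0],
  [[1.3, 0, 0], [0, 0, 0], 0],
  [[1.5, 0, 0], [0, 0, 0], 0],
])

```text
time_s: 15.42
eef_pos: [632.2, -30.0, 148.8]
ee_rot: [0.001, 0.695, 0.719, -0.0]
force: [2.9, -12.3, 1.7]
grip_width: -0.002
grip_force: 5.6
```

Emit:
step_arm([
  [[0.2, 0, 0], [0, 0, 0], 0],
  [[0.2, 0, 0], [0, 0, 0], 0],
])

```text
time_s: 15.68
eef_pos: [632.2, -29.8, 148.9]
ee_rot: [0.002, 0.695, 0.719, -0.001]
force: [3.0, -13.9, 0.7]
grip_width: -0.002
grip_force: 6.9
```

Emit:
step_arm([
  [[0.2, 0, 0], [0, 0, 0], 0],
  [[0.3, 0, 0], [0, 0, 0], 0],
])

```text
time_s: 15.92
eef_pos: [632.3, -29.4, 148.9]
ee_rot: [0.003, 0.695, 0.719, -0.003]
force: [2.1, -27.9, -0.7]
grip_width: 0.006
grip_force: 12.9
```

Emit:
step_arm([
  [[-4, 0, 0], [0, 0, 0], 0],
  [[-7.3, 0, 0], [0, 0, 0], 0],
  [[-7.3, -4, 0], [0, 0, 0], 0],
  [[-7.3, -8, 0], [0, 0, 0], 0],
  [[-7.3, -8, 0], [0, 0, 0], 0],
  [[-6, -8, 0], [0, 0, 0], 0],
  [[-5, -8, 0], [0, 0, 0], 0],
  [[-4, -8, 0], [0, 0, 0], 0],
])

```text
time_s: 16.92
eef_pos: [554.8, -68.2, 150.1]
ee_rot: [0.003, 0.695, 0.719, -0.0]
force: [1.2, -7.8, 6.0]
grip_width: -0.003
grip_force: 4.0
```

Emit:
step_arm([
  [[1, 0, 0], [0, 0, 0], 0],
  [[2, 0, 0], [0, 0, 0], 0],
  [[2.7, 0, 0], [0, 0, 0], 0],
  [[3.1, 0, 0], [0, 0, 0], 0],
  [[3.4, 0, 0], [0, 0, 0], 0],
])

```text
time_s: 17.55
eef_pos: [552.3, -33.1, 148.6]
ee_rot: [0.0, 0.695, 0.719, 0.0]
force: [2.6, -5.3, -0.2]
grip_width: -0.0
grip_force: 2.5
```

```bash
python3 - <<'E'
from h import *
goto([552,-31.5,149],np.radians(1.6))
E
```

```text
t 17.55 shift cm [ 0.16 -0.03 -0.04] rot deg [0.  0.  0.4] pos [552.3 -33.1 148.6] F [ 2.6 -5.3 -0.2] g -0.0 2.5 q [-0.27  0.45  1.53 -0.    1.16 -0.31]
```

Emit:
step_arm([
  [[0.2, 0, 0], [0, 0, 0], 0],
  [[0.3, 0, 0], [0, 0, 0], 0],
])

```text
time_s: 17.8
eef_pos: [552.3, -31.6, 148.4]
ee_rot: [0.001, 0.695, 0.719, -0.001]
force: [2.3, -15.7, -2.1]
grip_width: 0.002
grip_force: 6.9
```

Emit:
step_arm([
  [[0.2, 0, 0], [0, 0, 0], 0],
  [[0.3, 0, 0], [0, 0, 0], 0],
])

```text
time_s: 18.05
eef_pos: [552.3, -31.1, 148.5]
ee_rot: [0.003, 0.695, 0.719, -0.003]
force: [2.2, -28.1, -2.9]
grip_width: -0.002
grip_force: 12.6
```

Emit:
step_arm([
  [[-1.8, 0, 0], [0, 0, 0], 0],
  [[-1.8, 0, -5], [0, 0, 0], 0],
  [[-1.8, 0, -10], [0, 0, 0], 0],
  [[4, 0, -10], [0, 0, 0], 0],
  [[10, 0, -10], [0, 0, 0], 0],
  [[16, 0, -10], [0, 0, 0], 0],
  [[22, 0, -10], [0, 0, 0], 0],
  [[22, 0, -10], [0, 0, 0], 0],
])

```text
time_s: 19.05
eef_pos: [543.0, 196.7, 248.0]
ee_rot: [-0.002, 0.693, 0.721, -0.0]
force: [1.0, 0.3, 0.3]
grip_width: -0.001
grip_force: 0.0
```

```bash
python3 - <<'E'
from h import *
goto([547.5,192,149],np.radians(1.6))
E
```

```text
t 19.05 shift cm [-0.51  0.46  9.9 ] rot deg [-0.1 -0.1  0.7] pos [543.  196.7 248. ] F [1.  0.3 0.3] g -0.001 0.0 q [0.14 0.42 1.3  0.   1.42 0.1 ]
```

Emit:
step_arm([
  [[0, 0.4, 5], [0, 0, 0.7], 0],
  [[0, 0.4, 9.9], [0, 0, 0.7], 0],
  [[0, 0.4, 9.9], [0, 0, 0.7], 0],
  [[-1.5, 0.4, 9.9], [0, 0, 0.7], 0],
  [[-2.5, 0.4, 9.9], [0, 0, 0.7], 0],
  [[-3.5, 0.4, 9.9], [0, 0, 0.7], 0],
  [[-4.5, 0.4, 9.9], [0, 0, 0.7], 0],
  [[-5.5, 0.4, 9.9], [0, 0, 0.7], 0],
])

```text
time_s: 20.05
eef_pos: [550.7, 137.3, 151.3]
ee_rot: [0.001, 0.699, 0.715, 0.001]
force: [0.0, 3.9, 1.9]
grip_width: 0.001
grip_force: 1.6
```

Emit:
step_arm([
  [[-0.4, 0, 0], [0, 0, 0], 0],
  [[-0.8, 0, 0], [0, 0, 0], 0],
  [[-1.2, 0, 0], [0, 0, 0], 0],
  [[-1.5, 0, 0], [0, 0, 0], 0],
])

```text
time_s: 20.55
eef_pos: [550.5, 124.9, 149.8]
ee_rot: [-0.002, 0.699, 0.715, 0.002]
force: [2.4, 22.5, 2.3]
grip_width: -0.001
grip_force: 10.9
```

Emit:
step_arm([
  [[-0.2, 0, 0], [0, 0, 0], 0],
  [[-0.2, 0, 0], [0, 0, 0], 0],
])

```text
time_s: 20.8
eef_pos: [550.5, 124.7, 149.8]
ee_rot: [-0.002, 0.699, 0.715, 0.003]
force: [3.0, 24.0, 1.3]
grip_width: 0.001
grip_force: 11.6
```

Emit:
step_arm([
  [[1.8, 0, 0], [0, 0, 0], 0],
  [[1.8, 0, -5], [0, 0, 0], 0],
  [[1.8, 0, -10], [0, 0, 0], 0],
  [[1.8, 0, -16], [0, 0, 0], 0],
  [[-4, -3, -18], [0, 0, 0], 50],
  [[-10, -6, -18], [0, 0, 0], 100],
  [[-16, -9, -18], [0, 0, 0], 100],
  [[-22, -12, -18], [0, 0, 0], 100],
])

```text
time_s: 21.8
eef_pos: [442.1, -86.0, 329.2]
ee_rot: [-0.001, 0.699, 0.715, -0.001]
force: [0.7, -1.5, 0.4]
grip_width: 0.844
grip_force: 0.0
```

```bash
python3 - <<'E'
from h import *
s=snap("scene","s6"); t=snap("top","t6")
a=cv2.resize(s["img"][170:390,230:410,::-1],(450,550)); b=cv2.resize(t["img"][270:380,370:480,::-1],(350,350)); b=cv2.copyMakeBorder(b,0,200,0,0,cv2.BORDER_CONSTANT)
cv2.imwrite("pics/s6c.png",np.hstack([a,b]))
goto([430,-210,330],0)
E
```

```text
t 21.9 shift cm [-12.12  -1.33  -0.05] rot deg [-0.1  0.1  0.9] pos [441.5 -88.7 329.3] F [0.1 0.1 0.7] g 0.988 0.0 q [-0.46  0.09  1.52 -0.    1.54 -0.47]
```

View pics/s6c.png

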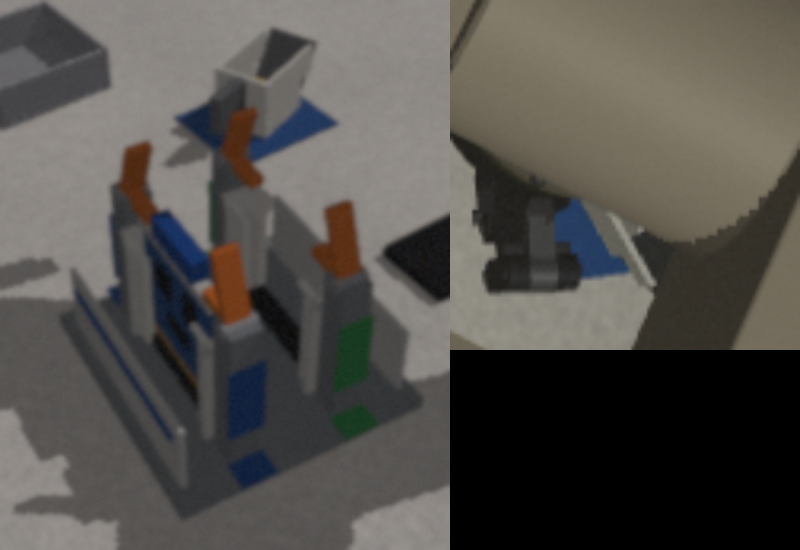

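All four levers are closed and the card is level. Now to the cup.

Emit:
step_arm([
  [[-5, -1, 0], [0, 0, 0], 100],
  [[-10, -1, 0], [0, 0, 0], 100],
  [[-12, -1, 0], [0, 0, 0], 100],
  [[-12, -1, 0], [0, 0, 0], 100],
  [[-12, -1, 0], [0, 0, 0], 100],
])

```text
time_s: 22.52
eef_pos: [436.4, -203.2, 329.5]
ee_rot: [-0.001, 0.699, 0.715, 0.0]
force: [-0.3, 1.1, -0.1]
grip_width: 0.994
grip_force: 0.0
```

```bash
python3 - <<'E'
from h import *
w=snap("wrist","w7"); goto([430,-210,330],0)
from scipy.optimize import least_squares
D=np.array([[137.4,-506.5,230.8,.313,1.498],[332.7,-50.9,300.2,-.17,1.84],[500.6,343.9,328.4,.47,1.03],[547.9,356.5,106.9,.70,1.22],[539.3,55.9,301.8,.32,1.31],[629.1,46.9,216.9,.56,1.17],[552.3,-33.1,148.6,.45,1.53],[441.5,-88.7,329.3,.09,1.52]])
r=np.sqrt(np.hypot(D[:,0],D[:,1])**2-115**2)
f=lambda p: np.r_[p[3]+p[0]*np.sin(D[:,3])+p[1]*np.sin(D[:,3]+D[:,4])-r, p[2]+p[0]*np.cos(D[:,3])+p[1]*np.cos(D[:,3]+D[:,4])-D[:,2]]
q=least_squares(f,[400,350,0,0]); print(q.x.round(1),np.abs(q.fun).max().round(1))
E
```

```text
t 22.57 shift cm [-0.67 -0.66 -0.04] rot deg [-0.  -0.   1.4] pos [ 436.5 -203.2  329.6] F [ 0.3 -0.2  0.4] g 1.005 0.0 q [-0.68  0.16  1.43  0.    1.54 -0.7 ]
[431.7 401.1 -84.5  -7.7] 8.4
```

View pics/w7.png

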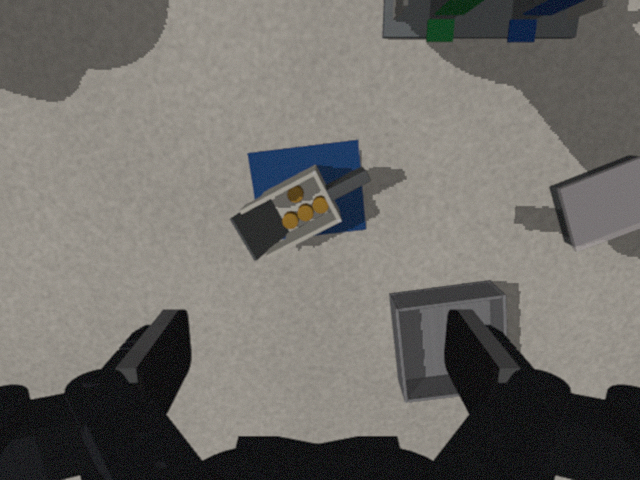

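Cup with four spacers: handle from (330,196) to (371,176), lip edge from (232,219) to (256,260), rear rim corners (318,167) and (341,222). Mat corners (248,153), (358,140), (366,230). Tray rim (391,295), (502,282), (408,401).

```bash
python3 - <<'E'
from h import *
c=load("w7"); im=c["img"]
L=onz(c,[(232,219),(256,260)],56)[:,:2]; B=onz(c,[(318,167),(341,222)],60)[:,:2]; H=onz(c,[(330,196),(371,176)],60)[:,:2]
print("lip",L.round(1).tolist(),"rear",B.round(1).tolist(),"fin",H.round(1).tolist(), np.linalg.norm(L[0]-L[1]),np.linalg.norm(B[0]-B[1]),np.linalg.norm(H[0]-H[1]))
d=L.mean(0)-B.mean(0); print("d",np.linalg.norm(d),np.degrees(np.arctan2(d[1],d[0]))); d2=H[0]-H[1]; print(np.degrees(np.arctan2(d2[1],d2[0])))
u=d/np.linalg.norm(d); print("base from lip",L.mean(0)-65*u,"from fin end",H[1]+75*u,"from rear",B.mean(0)+30*u)
k=np.vstack(blobs(im,(100,110,40),(125,255,255),roi=(230,130,390,245))); r=cv2.minAreaRect(cv2.convexHull(k)); 
M=onz(c,cv2.boxPoints(r),2); print("mat",M.round(1)[:,:2].tolist(),M.mean(0).round(1),r)
print("mat corners",onz(c,[(248,153),(358,140),(366,230)],2).round(1)[:,:2].tolist())
print("tray",onz(c,[(391,295),(491,282),(503,291),(408,401)],45).round(1)[:,:2].tolist())
E
```

```text
lip [[350.9, -231.6], [374.1, -273.9]] rear [[435.0, -177.8], [459.0, -230.9]] fin [[447.3, -205.3], [485.9, -185.0]] 48.27632393692894 58.318295594771925 43.58201528549273
d 97.34858604628346 -150.20339113223906
-152.2297930753588
base from lip [ 418.91113923 -220.41018329] from fin end [ 420.78181518 -222.28398399] from rear [ 420.94923015 -219.2431178 ]
mat [[359.3, -171.0], [475.9, -154.3], [492.8, -251.0], [369.6, -269.6]] [ 424.4 -211.5    2. ] ((307.7393798828125, 190.62628173828125), (88.95790100097656, 109.84085083007812), 83.11827087402344)
mat corners [[359.4, -171.0], [477.1, -154.4], [491.2, -253.2]]
tray [[516.7, -313.4], [621.8, -295.8], [636.1, -305.7], [545.9, -444.9]]
```

Emit:
step_arm([
  [[0, 0, 0], [0, 10, 0], 100],
  [[0, 0, 0], [0, 20, 0], 100],
  [[0, 0, 0], [0, 30, 0], 100],
  [[0, 0, 0], [0, 30, 0], 100],
  [[0, 0, 0], [0, 30, 0], 100],
])

```text
time_s: 23.2
eef_pos: [436.5, -203.6, 329.9]
ee_rot: [-0.184, 0.675, 0.691, 0.18]
force: [0.6, 0.3, 0.3]
grip_width: 1.0
grip_force: 0.0
```

```bash
python3 - <<'E'
from h import *
from rig import ctrl
s=ctrl.sense(); q=s["joints"]; w,x,y,z=s["ee_rot"]; A=R.from_quat([x,y,z,w]); p=s["eef_pos"]
print(q.round(3),p.round(1),A.as_matrix().round(3).tolist())
for sg in (1,-1):
    W=R.from_euler("z",q[0])*R.from_euler("y",q[1]+q[2])*R.from_euler("z",sg*q[3])*R.from_euler("y",q[4])
    print(sg,W.apply([0,0,1]).round(3), "residual about z", (W.inv()*A).as_rotvec(degrees=True).round(1))
# L3: wrist centre consistent
zw=lambda L:p-L*A.apply([0,0,1])
for L in (150,200,250,300):
    wc=zw(L); lat=np.dot(wc[:2],[-np.sin(q[0]),np.cos(q[0])]); rad=np.dot(wc[:2],[np.cos(q[0]),np.sin(q[0])])
    print(L,"lat",lat.round(1),"rad",rad.round(1),"fit",(-7.7+431.7*np.sin(q[1])+401.1*np.sin(q[1]+q[2])).round(1),"z",wc[2].round(1),(-84.5+L+431.7*np.cos(q[1])+401.1*np.cos(q[1]+q[2])).round(1))
E
```

```text
[-0.858  0.333  1.303  0.342  1.904 -0.835] [ 436.5 -203.6  329.9] [[-0.02, 1.0, -0.012], [0.867, 0.023, 0.498], [0.498, 0.0, -0.867]]
1 [-0.012  0.498 -0.867] residual about z [ 0.  -0.  42.2]
-1 [-0.491  0.084 -0.867] residual about z [-34.8  13.4  27.9]
150 lat 149.6 rad 497.1 fit 533.6 z 460.0 447.4
200 lat 133.8 rad 516.3 fit 533.6 z 503.4 497.4
250 lat 118.0 rad 535.5 fit 533.6 z 546.8 547.4
300 lat 102.1 rad 554.7 fit 533.6 z 590.1 597.4
```

```bash
cat > pour.py <<'E'
from h import *
L1,L2,ZB,A0,L3,LAT=431.7,401.1,163.5,-7.7,248,118
def ik(p,Rm):
    wc=p-L3*Rm[:,2]; r=np.hypot(wc[0],wc[1]); q1=np.arctan2(wc[1],wc[0])-np.arcsin(LAT/r)
    x=np.sqrt(r*r-LAT**2)-A0; z=wc[2]-ZB; D=np.hypot(x,z); c3=(D*D-L1*L1-L2*L2)/(2*L1*L2)
    if abs(c3)>1: return None
    q3=np.arccos(c3); q2=np.arctan2(x,z)-np.arctan2(L2*np.sin(q3),L1+L2*np.cos(q3))
    W=(R.from_euler("z",q1)*R.from_euler("y",q2+q3)).inv()*R.from_matrix(Rm)
    q4,q5,q6=W.as_euler("ZYZ"); 
    q6=(q6-np.pi/2+np.pi)%(2*np.pi)-np.pi
    return np.array([q1,q2,q3,q4,q5,q6]).round(2)
G=np.array([-54.,0,0])  # cup-frame grasp
def pose(lip,d,th,g):
    """TCP pose with cup yaw d, tilt th, lip edge at lip; g=TCP in cup frame"""
    Rc=(R.from_euler("z",d)*R.from_euler("y",th))
    p=np.array(lip)+Rc.apply(np.array(g)-[65,0,54])
    Rt=Rc.as_matrix()@np.array([[-1,0,0],[0,1,0],[0,0,-1.]]).T
    return p,Rt
def lipz(th,low=62): return low+max(0,54*np.cos(th)-35*np.sin(th))
E
python3 - <<'E'
from pour import *
p,Rt=pose([351,-253,56],np.radians(-151.5),0,[-54,0,22]); print("grasp",p.round(1),ik(p,Rt)); 
for dd in (-165,-150,-135,-120):
    d=np.radians(dd); u=np.array([np.cos(d),np.sin(d)])
    for th in (0,30,60,80,95,110):
        t=np.radians(th); lip=np.r_[np.array([591,-374])-15*u,lipz(t)]; p,Rt=pose(lip,d,t,[-54,0,22]); print(dd,th,p.round(),ik(p,Rt))
b=np.array([420.2,-220.5]);u=np.array([np.cos(np.radians(-151.5)),np.sin(np.radians(-151.5))]); print("grasp xy",b-54*u)
g=b-54*u; goto([g[0],g[1],140],np.radians(-61.5)); goto([g[0],g[1],24],np.radians(-61.5))
E
```

```text
grasp [ 455.6 -196.2   24. ] [-0.65  0.48  1.85 -0.    0.81  0.43]
-165 0 [ 720. -339.   84.] [-0.59  1.15  0.44  0.    1.55  0.72]
-165 30 [ 720. -339.  123.] [-0.72  0.83  1.03  0.51  1.03  0.38]
-165 60 [ 690. -348.  149.] [-0.89  0.72  1.41  1.28  0.97 -0.36]
-165 80 [ 656. -357.  174.] [-0.99  0.74  1.56  1.65  1.21 -0.71]
-165 95 [ 626. -365.  183.] [-1.04  0.8   1.62  1.83  1.46 -0.88]
-165 110 [ 595. -373.  185.] [-1.07  0.9   1.64  1.96  1.73 -0.98]
-150 0 [ 707. -307.   84.] [-0.56  1.04  0.66 -0.    1.44  0.48]
-150 30 [ 707. -307.  123.] [-0.72  0.83  1.04  0.54  1.15  0.13]
-150 60 [ 680. -323.  149.] [-0.9   0.78  1.31  1.16  1.2  -0.4 ]
-150 80 [ 649. -340.  174.] [-1.    0.82  1.41  1.46  1.43 -0.64]
-150 95 [ 623. -356.  183.] [-1.05  0.89  1.44  1.63  1.63 -0.75]
-150 110 [ 595. -372.  185.] [-1.08  0.98  1.44  1.78  1.85 -0.82]
-135 0 [ 686. -279.   84.] [-0.55  0.93  0.86  0.    1.35  0.24]
-135 30 [ 686. -279.  123.] [-0.72  0.82  1.05  0.55  1.28 -0.1 ]
-135 60 [ 663. -302.  149.] [-0.9   0.84  1.19  1.05  1.44 -0.46]
-135 80 [ 639. -326.  174.] [-0.99  0.91  1.
[... 206 characters left out ...]
  1.27 -0.02]
-120 30 [ 658. -258.  123.] [-0.72  0.82  1.06  0.52  1.4  -0.32]
-120 60 [ 642. -285.  149.] [-0.89  0.91  1.06  0.95  1.66 -0.53]
-120 80 [ 625. -316.  174.] [-0.97  1.01  1.01  1.2   1.88 -0.55]
-120 95 [ 609. -342.  183.] [-1.01  1.11  0.97  1.4   2.04 -0.53]
-120 110 [ 593. -370.  185.] [-1.04  1.21  0.92  1.62  2.18 -0.46]
grasp xy [ 467.65612408 -194.73342695]
t 23.2 shift cm [-8.75  3.14 16.88] rot deg [-16.4 -26.8  61.4] pos [ 436.5 -203.6  329.9] F [0.6 0.3 0.3] g 1.0 0.0 q [-0.86  0.33  1.3   0.34  1.9  -0.83]
t 23.2 shift cm [-14.52   3.13  26.94] rot deg [-16.4 -26.8  61.4] pos [ 436.5 -203.6  329.9] F [0.6 0.3 0.3] g 1.0 0.0 q [-0.86  0.33  1.3   0.34  1.9  -0.83]
```

Emit:
step_arm([
  [[-1.2, 0.5, 2.4], [-2.3, -3.8, 8.8], 100],
  [[-2.5, 0.9, 4.8], [-4.7, -7.7, 17.5], 100],
  [[-3.7, 1.3, 7.2], [-7, -11.5, 26.3], 100],
  [[-5, 1.8, 9.6], [-9.4, -15.3, 35], 100],
  [[-6.2, 2.2, 12], [-11.7, -19.1, 43.9], 100],
  [[-7.5, 2.7, 14.4], [-14, -23, 52.6], 100],
  [[-8.7, 3.1, 16.9], [-16.4, -26.8, 61.4], 100],
  [[-8.7, 3.1, 16.9], [-16.4, -26.8, 61.4], 100],
])

```text
time_s: 24.2
eef_pos: [467.2, -192.4, 139.5]
ee_rot: [-0.001, 0.969, 0.248, -0.0]
force: [0.0, 0.6, 1.2]
grip_width: 1.0
grip_force: 0.0
```

```bash
python3 - <<'E'
from h import *
goto([467,-195,24],np.radians(-61.5))
c=snap("top","t8")
w=snap("wrist","w8")
E
```

```text
t 24.2 shift cm [-0.15  0.25 11.54] rot deg [-0.2 -0.   0.2] pos [ 467.2 -192.4  139.5] F [0.  0.6 1.2] g 1.0 0.0 q [-0.62  0.36  1.68  0.    1.1   0.45]
```

View pics/w8.png

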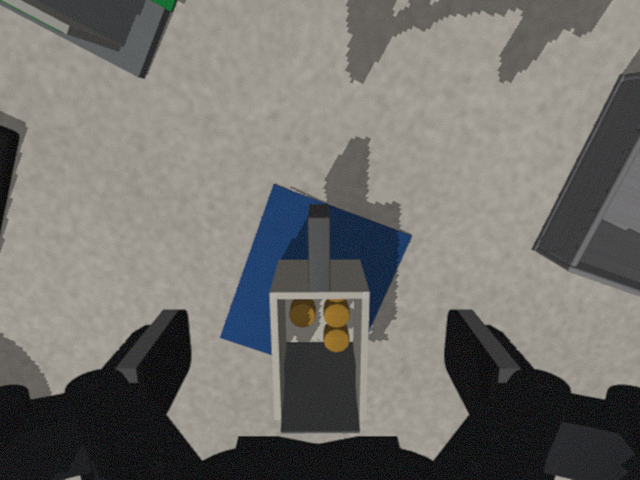

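Fin at columns 308–330, rows 205–290, centred between the fingers. All four spacers are in the cup. Descend and grip.

Emit:
step_arm([
  [[-0.1, 0.2, 3], [0, 0, 0], 100],
  [[-0.1, 0.2, 6], [0, 0, 0], 80],
  [[-0.1, 0.2, 9], [0, 0, 0], 70],
  [[-0.1, 0.2, 11.6], [0, 0, 0], 60],
  [[-0.1, 0.2, 11.6], [0, 0, 0], 60],
  [[-0.1, 0.2, 11.6], [0, 0, 0], 30],
  [[-0.1, 0.2, 11.6], [0, 0, 0], 0],
  [[-0.1, 0.2, 11.6], [0, 0, 0], 0],
], squeeze=80)

```text
time_s: 25.3
eef_pos: [467.6, -196.9, 25.0]
ee_rot: [-0.0, 0.969, 0.245, 0.001]
force: [-2.0, 1.0, 7.3]
grip_width: 0.132
grip_force: 77.7
```

Emit:
step_arm([
  [[0, 0, 0], [0, 0, 0], 0],
  [[0, 0, 0], [0, 0, 0], 0],
  [[0, 0, 0], [0, 0, 0], 0],
  [[0, 0, -1], [0, 0, 0], 0],
  [[0, 0, -3], [0, 0, 0], 0],
  [[0, 0, -6], [0, 0, 0], 0],
  [[0, 0, -9], [0, 0, 0], 0],
  [[0, 0, -9], [0, 0, 0], 0],
], squeeze=80)

```text
time_s: 26.3
eef_pos: [468.0, -197.2, 115.7]
ee_rot: [0.001, 0.969, 0.245, 0.002]
force: [-0.1, 0.7, -3.0]
grip_width: 0.13
grip_force: 78.0
```

```bash
python3 - <<'E'
from h import *
goto([467,-195,24],np.radians(-61.5))
c=snap("wrist","w9"); t=snap("top","t9"); s=snap("scene","s9")
im=np.hstack([cv2.resize(c["img"][120:480,180:460,::-1],(400,514)),cv2.resize(s["img"][80:320,180:367,::-1],(400,514))])
cv2.imwrite("pics/w9c.png",im)
E
```

```text
t 26.3 shift cm [-0.01 -0.26  9.17] rot deg [ 0.1 -0.2 -0.1] pos [ 468.  -197.2  115.7] F [-0.1  0.7 -3. ] g 0.13 78.0 q [-0.63  0.4   1.7   0.    1.04  0.44]
```

View pics/w9c.png

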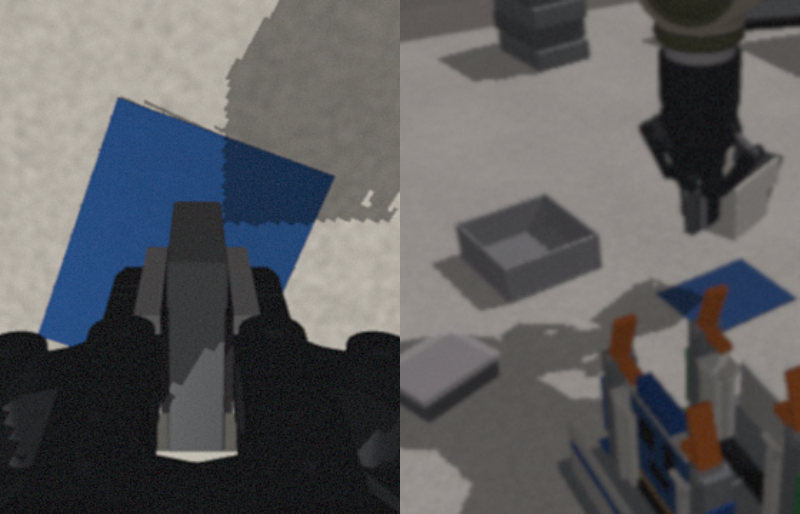

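```bash
python3 - <<'E'
from h import *
for n in ("t6","t9"):
    t=load(n); im=t["img"]
    if n=="t6": base=im
    else:
        d=cv2.absdiff(load("top")["img"],im).max(2); print("diff tray area",d[200:285,455:550].mean(), d[140:200,390:445].mean())
s0,s9=load("s6"),load("s9"); print(cv2.absdiff(s0["img"],s9["img"]).max(2)[165:225,200:280].mean())
c=load("w9")
k=np.vstack(blobs(c["img"],(100,110,40),(125,255,255),roi=(180,120,460,380)))
h=cv2.convexHull(k); ap=cv2.approxPolyDP(h,6,True)[:,0]; print(ap.tolist(), onz(c,ap,2).round(1)[:,:2].tolist())
t=load("t9"); im=t["img"]; print(onz(t,[(391,298),(439,292)],2).round(1)[:,:2].tolist())
k=np.vstack(blobs(im,(100,110,40),(125,255,255),roi=(380,280,470,370))); ap=cv2.approxPolyDP(cv2.convexHull(k),3,True)[:,0]; print(ap.tolist(), onz(t,ap,2).round(1)[:,:2].tolist())
E
```

```text
diff tray area 24.281362229102168 12.36939393939394
3.2402083333333334
[[412, 243], [377, 322], [229, 363], [207, 354], [263, 189]] [[490.7, -251.1], [433.9, -259.5], [360.2, -187.2], [359.4, -171.3], [476.7, -154.7]]
[[478.4, -156.0], [491.4, -252.9]]
[[398, 298], [392, 309], [390, 299]] [[478.6, -170.1], [456.6, -157.6], [476.4, -154.0]]
```

```bash
python3 - <<'E'
from pour import *
from rig import ctrl
s=ctrl.sense(); w,x,y,z=s["ee_rot"]; A=R.from_quat([x,y,z,w]); p0=s["eef_pos"]
d=np.radians(-151.5); u=np.array([np.cos(d),np.sin(d)])
P=lambda th,lz:pose(np.r_[np.array([591,-374])-15*u,lz],d,np.radians(th),[-53,0,23])
q,_=P(0,130); print("transl",(A.inv().apply(q-p0)/10).round(2),q.round())
B=R.from_matrix(P(0,130)[1])
for th in range(0,111,10):
    q2,Rt=P(th,130 if th==0 else lipz(np.radians(th),64)+ (14 if th<40 else 0)); print(th,(B.inv().apply(q2-q)/10).round(2),(B.inv()*R.from_matrix(Rt)).as_rotvec(degrees=True).round(1),ik(q2,Rt))
E
```

```text
transl [15.8  21.53  1.28] [ 708. -311.   99.]
0 [0. 0. 0.] [0. 0. 0.] [-0.57  1.04  0.62 -0.    1.48  0.51]
10 [ 0.36 -0.   -1.61] [-0. 10.  0.] [-0.61  0.95  0.76  0.16  1.36  0.43]
20 [ 0.35 -0.   -2.9 ] [ 0. 20.  0.] [-0.67  0.87  0.9   0.34  1.25  0.32]
30 [-0.03 -0.   -4.04] [-0. 30.  0.] [-0.72  0.82  1.02  0.54  1.17  0.17]
40 [-0.77 -0.   -3.6 ] [ 0. 40.  0.] [-0.78  0.79  1.15  0.76  1.11 -0.03]
50 [-1.84 -0.   -4.34] [-0. 50.  0.] [-0.84  0.77  1.24  0.97  1.12 -0.22]
60 [-3.22 -0.   -5.17] [ 0. 60.  0.] [-0.9   0.77  1.32  1.17  1.18 -0.39]
70 [-4.85 -0.   -6.53] [ 0. 70.  0.] [-0.95  0.78  1.38  1.34  1.28 -0.53]
80 [-6.7  -0.   -7.58] [ 0. 80. -0.] [-1.    0.8   1.42  1.48  1.41 -0.64]
90 [-8.7 -0.  -8.3] [-0. 90. -0.] [-1.04  0.85  1.45  1.59  1.55 -0.73]
100 [-10.8   -0.    -8.66] [  0. 100.   0.] [-1.07  0.91  1.47  1.7   1.69 -0.79]
110 [-12.92  -0.    -8.65] [ -0. 110.   0.] [-1.08  0.97  1.46  1.8   1.84 -0.83]
```

Emit:
step_arm([
  [[2, 2.7, 0], [0, 0, 0], 0],
  [[5, 6.8, 0], [0, 0, 0], 0],
  [[8, 10.9, 0], [0, 0, 0], 0],
  [[11, 15, 0], [0, 0, 0], 0],
  [[13.5, 18.4, 0], [0, 0, 0], 0],
  [[15.2, 20.7, 0], [0, 0, 0], 0],
  [[15.8, 21.5, 0], [0, 0, 0], 0],
  [[15.8, 21.5, 0], [0, 0, 0], 0],
])

```text
time_s: 27.45
eef_pos: [708.0, -310.6, 110.5]
ee_rot: [-0.002, 0.969, 0.245, -0.001]
force: [-0.1, 0.3, -2.6]
grip_width: 0.127
grip_force: 78.1
```

```bash
python3 - <<'E'
from h import *
s=snap("scene","s10"); t=snap("top","t10")
im=np.hstack([cv2.resize(s["img"][120:290,150:370,::-1],(440,340)),cv2.resize(t["img"][170:340,390:570,::-1],(360,340))]); cv2.imwrite("pics/s10c.png",im)
goto([708,-311,99],np.radians(-61.5))
E
```

```text
t 27.55 shift cm [-0.    0.07  1.3 ] rot deg [-0.2  0.  -0.1] pos [ 707.7 -310.4  112. ] F [-0.7  0.1 -2. ] g 0.131 78.1 q [-0.57  1.01  0.64  0.    1.5   0.51]
```

View pics/s10c.png

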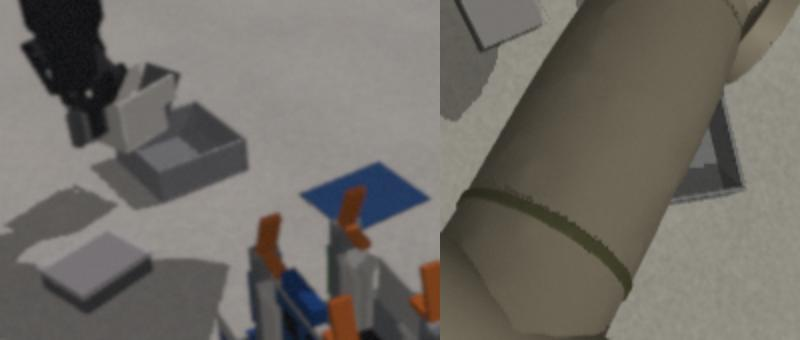

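Cup is held above the tray, which hasn't moved (its corner is still at about (542,264) in the top image). Now tilt.

Emit:
step_arm([
  [[0.4, 0, -0.3], [0, 10, 0], 0],
  [[0.4, 0, -1.6], [0, 20, 0], 0],
  [[0, 0, -2.5], [0, 30, 0], 0],
  [[-0.8, 0, -2.5], [0, 40, 0], 0],
  [[-1.8, 0, -3.0], [0, 50, 0], 0],
  [[-3.2, 0, -3.9], [0, 60, 0], 0],
  [[-4, 0, -4.6], [0, 65, 0], 0],
  [[-4.8, 0, -5.2], [0, 70, 0], 0],
])

```text
time_s: 28.55
eef_pos: [665.1, -333.8, 165.4]
ee_rot: [-0.141, 0.794, 0.199, 0.557]
force: [0.5, 0.1, -2.8]
grip_width: 0.13
grip_force: 78.4
```

```bash
python3 - <<'E'
from pour import *
from rig import ctrl
s=ctrl.sense(); w,x,y,z=s["ee_rot"]; A=R.from_quat([x,y,z,w]); p0=s["eef_pos"]; print(s["joints"].round(2),p0.round(1),s["force"].round(1))
d=np.radians(-151.5); u=np.array([np.cos(d),np.sin(d)])
for th in (70,75,80,85,90,95,100,105,110):
    q,Rt=pose(np.r_[np.array([591,-374])-15*u,64],d,np.radians(th),[-53,0,23]); print(th,(A.inv().apply(q-p0)/10).round(2),(A.inv()*R.from_matrix(Rt)).as_rotvec(degrees=True).round(1))
E
```

```text
[-0.96  0.81  1.35  1.34  1.29 -0.53] [ 665.1 -333.8  165.4] [ 0.5  0.1 -2.8]
70 [-0.1   0.    0.06] [ 0.1 -0.1 -0.2]
75 [ 0.13  0.   -0.98] [ 0.1  4.9 -0.2]
80 [ 0.26  0.   -2.04] [ 0.1  9.9 -0.2]
85 [ 0.31  0.01 -3.1 ] [ 0.2 14.9 -0.2]
90 [ 0.26  0.01 -4.16] [ 0.2 19.9 -0.2]
95 [ 0.12  0.01 -5.22] [ 0.2 24.9 -0.2]
100 [-0.12  0.02 -6.26] [ 0.2 29.9 -0.2]
105 [-0.44  0.02 -7.27] [ 0.2 34.9 -0.1]
110 [-0.85  0.02 -8.25] [ 0.2 39.9 -0.1]
```

Emit:
step_arm([
  [[0.1, 0, -1], [0, 5, 0], 0],
  [[0.3, 0, -2], [0, 10, 0], 0],
  [[0.3, 0, -3.1], [0, 15, 0], 0],
  [[0.3, 0, -4.2], [0, 20, 0], 0],
  [[0.1, 0, -5.2], [0, 25, 0], 0],
  [[-0.1, 0, -6.3], [0, 30, 0], 0],
  [[-0.4, 0, -7.3], [0, 35, 0], 0],
  [[-0.4, 0, -7.3], [0, 35, 0], 0],
])

```text
time_s: 29.55
eef_pos: [604.2, -366.9, 185.4]
ee_rot: [-0.196, 0.591, 0.147, 0.769]
force: [-0.0, 0.4, -0.8]
grip_width: 0.127
grip_force: 78.7
```

Emit:
step_arm([
  [[0, 0, 0], [0, 0, 0], 0],
  [[0, 0, 0], [0, 0, 0], 0],
  [[0, 0, 0], [0, 0, 0], 0],
  [[0, 0, 0], [0, 0, 0], 0],
  [[0, 0, 0], [0, 0, 0], 0],
  [[0, 0, 0], [0, 0, 0], 0],
])

```text
time_s: 30.3
eef_pos: [604.5, -367.0, 186.4]
ee_rot: [-0.195, 0.59, 0.148, 0.769]
force: [1.2, -0.2, -1.2]
grip_width: 0.131
grip_force: 78.7
```

```bash
python3 - <<'E'
from h import *
s=snap("scene","s11"); t=snap("top","t11")
for c,n,roi in((s,"scene",(150,100,400,300)),(t,"top",(380,150,600,380))):
    for k in blobs(c["img"],(12,110,60),(32,255,255),roi=roi,amin=4): print(n,cv2.boundingRect(k),onz(c,cv2.minAreaRect(k)[0],14).round(0)[0,:2])
goto([590,-370,185],0)
E
```

```text
scene (250, 187, 8, 9) [ 552. -390.]
scene (322, 216, 8, 14) [ 457. -188.]
scene (240, 187, 6, 6) [ 574. -412.]
scene (279, 234, 9, 14) [ 570. -174.]
scene (319, 285, 6, 12) [570.   2.]
scene (316, 274, 3, 5) [558. -37.]
scene (284, 230, 5, 3) [ 550. -200.]
top (491, 252, 10, 9) [ 564. -367.]
top (488, 263, 10, 8) [ 543. -360.]
top (507, 260, 9, 8) [ 549. -397.]
top (513, 248, 8, 9) [ 573. -410.]
t 30.4 shift cm [ 0.24 -0.42 -1.4 ] rot deg [ 55.7 -93.6 -42.9] pos [ 604.5 -367.   186.3] F [-0.3 -0.8 -0.8] g 0.127 78.7 q [-1.08  1.    1.4   1.74  1.77 -0.81]
```

Four spacers are in the tray (top view, centres around (564,-367) and (573,-410)), and the carried weight fell by about 1 N. Untilt along the reverse path.

```bash
python3 - <<'E'
from pour import *
from rig import ctrl
s=ctrl.sense(); w,x,y,z=s["ee_rot"]; A=R.from_quat([x,y,z,w]); p0=s["eef_pos"]
d=np.radians(-151.5); u=np.array([np.cos(d),np.sin(d)])
for th in range(95,-1,-10):
    q,Rt=pose(np.r_[np.array([591,-374])-15*u,lipz(np.radians(th),75)+15],d,np.radians(th),[-53,0,23]); print(th,(A.inv().apply(q-p0)/10).round(2),(A.inv()*R.from_matrix(Rt)).as_rotvec(degrees=True).round(1))
q,Rt=pose(np.r_[np.array([591,-374])-15*u,lipz(0,75)+15],d,0,[-53,0,23]); print(0,(A.inv().apply(q-p0)/10).round(2),(A.inv()*R.from_matrix(Rt)).as_rotvec(degrees=True).round(1),q)
E
```

```text
95 [ 1.78 -0.04  2.59] [  0.1 -10.1  -0.1]
85 [ 0.72 -0.04  4.44] [  0.1 -20.1  -0.1]
75 [-0.64 -0.04  6.07] [  0.1 -30.1  -0.1]
65 [-2.26 -0.05  7.44] [  0.1 -40.1  -0.1]
55 [-3.88 -0.05  8.57] [  0.1 -50.1  -0.2]
45 [-4.8  -0.05  9.6 ] [  0.1 -60.1  -0.2]
35 [-5.85 -0.05 10.26] [  0.1 -70.1  -0.2]
25 [-7.01 -0.05 10.52] [  0.1 -80.1  -0.2]
15 [-8.25 -0.04 10.39] [  0.  -90.1  -0.2]
5 [-9.51 -0.04  9.87] [   0.  -100.1   -0.2]
0 [-10.14  -0.04   9.47] [   0.  -105.1   -0.2] [ 707.88267598 -310.53788489  113.        ]
```

Emit:
step_arm([
  [[1.8, 0, 2.6], [0, -10, 0], 0],
  [[0.7, 0, 4.4], [0, -20, 0], 0],
  [[-0.6, 0, 6.1], [0, -30, 0], 0],
  [[-2.3, 0, 7.4], [0, -40, 0], 0],
  [[-3.9, 0, 8.6], [0, -50, 0], 0],
  [[-4.8, 0, 9.6], [0, -60, 0], 0],
  [[-5.8, 0, 10.3], [0, -70, 0], 0],
  [[-7, 0, 10.5], [0, -80, 0], 0],
])

```text
time_s: 31.4
eef_pos: [709.9, -310.0, 146.8]
ee_rot: [-0.053, 0.947, 0.239, 0.208]
force: [-0.3, 0.2, -2.1]
grip_width: 0.129
grip_force: 78.3
```

```bash
python3 - <<'E'
from h import *
goto([707.9,-310.5,118],np.radians(-61.5))
E
```

```text
t 31.4 shift cm [-1.38 -0.05  2.53] rot deg [ -0.  -24.8  -0.2] pos [ 709.9 -310.   146.8] F [-0.3  0.2 -2.1] g 0.129 78.3 q [-0.69  0.83  0.95  0.43  1.23  0.26]
```

Emit:
step_arm([
  [[-0.5, 0, 0.8], [0, -8, 0], 0],
  [[-1, 0, 1.7], [0, -16, 0], 0],
  [[-1.4, 0, 2.2], [0, -24.8, -0.2], 0],
  [[-1.4, 0, 2.2], [0, -24.8, -0.2], 0],
  [[-1.4, 0, 2.2], [0, -24.8, -0.2], 0],
])

```text
time_s: 32.02
eef_pos: [706.4, -312.0, 120.1]
ee_rot: [-0.002, 0.969, 0.247, 0.003]
force: [-0.3, -0.3, -1.7]
grip_width: 0.127
grip_force: 78.4
```

```bash
python3 - <<'E'
from h import *
d=np.radians(-151.5); u=np.array([np.cos(d),np.sin(d)]); q=np.array([425,-211.7])-53*u
print(q); goto([*q,110],np.radians(-61.5)); goto([*q,26],np.radians(-61.5))
s=snap("scene","s12"); w=snap("wrist","w12")
for k in blobs(s["img"],(12,110,60),(32,255,255),roi=(180,100,300,225),amin=4): print(cv2.boundingRect(k))
print("wrist brass",[cv2.boundingRect(k) for k in blobs(w["img"],(12,110,60),(32,255,255),amin=10)])
E
```

```text
[ 471.57730697 -186.41058571]
t 32.02 shift cm [-14.63 -22.25   0.96] rot deg [-0.1 -0.4  0. ] pos [ 706.4 -312.   120.1] F [-0.3 -0.3 -1.7] g 0.127 78.4 q [-0.57  1.    0.64  0.01  1.51  0.5 ]
t 32.02 shift cm [-14.69 -22.23   9.36] rot deg [-0.1 -0.4  0. ] pos [ 706.4 -312.   120.1] F [-0.3 -0.3 -1.7] g 0.127 78.4 q [-0.57  1.    0.64  0.01  1.51  0.5 ]
(250, 187, 8, 9)
(240, 186, 7, 7)
wrist brass []
```

Emit:
step_arm([
  [[-2.6, -4, 0], [0, 0, 0], 0],
  [[-5.9, -9, 0], [0, 0, 0], 0],
  [[-9.2, -14, 0], [0, 0, 0], 0],
  [[-12, -18.2, 0], [0, 0, 0], 0],
  [[-14, -21.2, 0], [0, 0, 0], 0],
  [[-14.7, -22.2, 0], [0, 0, 0], 0],
  [[-14.7, -22.2, 2], [0, 0, 0], 0],
  [[-14.7, -22.2, 3], [0, 0, 0], 0],
])

```text
time_s: 33.12
eef_pos: [471.6, -187.4, 89.5]
ee_rot: [-0.001, 0.969, 0.246, 0.002]
force: [0.6, -0.1, -2.1]
grip_width: 0.125
grip_force: 78.5
```

```bash
python3 - <<'E'
from h import *
goto([471.6,-186.4,27],np.radians(-61.5))
E
```

```text
t 33.12 shift cm [ 0.01 -0.08  6.25] rot deg [-0.1 -0.3  0. ] pos [ 471.6 -187.4   89.5] F [ 0.6 -0.1 -2.1] g 0.125 78.5 q [-0.61  0.44  1.73  0.01  0.98  0.46]
```

Emit:
step_arm([
  [[0, 0, 2], [0, -0.2, 0], 0],
  [[0, 0, 4], [0, -0.2, 0], 0],
  [[0, 0, 5.4], [0, -0.2, 0], 0],
  [[0, 0, 6], [0, -0.2, 0], 0],
  [[0, 0, 6], [0, -0.2, 0], 0],
])

```text
time_s: 33.75
eef_pos: [471.8, -186.8, 29.9]
ee_rot: [-0.001, 0.969, 0.247, 0.0]
force: [-0.7, 0.5, -1.7]
grip_width: 0.131
grip_force: 78.4
```

Emit:
step_arm([
  [[0, 0, 0.15], [0, 0, 0], 0],
  [[0, 0, 0.15], [0, 0, 0], 0],
])

```text
time_s: 34.0
eef_pos: [471.9, -186.8, 28.7]
ee_rot: [-0.001, 0.969, 0.247, 0.001]
force: [-0.1, -0.6, -1.6]
grip_width: 0.132
grip_force: 78.4
```

Emit:
step_arm([
  [[0, 0, 0.2], [0, 0, 0], 0],
  [[0, 0, 0.3], [0, 0, 0], 0],
  [[0, 0, 0.3], [0, 0, 0], 0],
])

```text
time_s: 34.38
eef_pos: [471.7, -186.6, 25.3]
ee_rot: [-0.001, 0.969, 0.247, 0.0]
force: [0.2, -0.1, -1.2]
grip_width: 0.132
grip_force: 78.4
```

Emit:
step_arm([
  [[0, 0, 0.1], [0, 0, 0], 0],
  [[0, 0, 0.1], [0, 0, 0], 0],
  [[0, 0, 0.1], [0, 0, 0], 0],
])

```text
time_s: 34.75
eef_pos: [471.8, -186.7, 25.0]
ee_rot: [-0.001, 0.969, 0.247, 0.0]
force: [-1.9, 1.3, 6.2]
grip_width: 0.13
grip_force: 80.0
```

Emit:
step_arm([
  [[0, 0, 0], [0, 0, 0], 35],
  [[0, 0, 0], [0, 0, 0], 60],
  [[0, 0, 0], [0, 0, 0], 60],
  [[0, 0, 0], [0, 0, 0], 60],
  [[0, 0, -4], [0, 0, 0], 60],
  [[0, 0, -9], [0, 0, 0], 60],
  [[0, 0, -15], [0, 0, 0], 60],
  [[0, 0, -20], [0, 0, 0], 60],
])

```text
time_s: 35.75
eef_pos: [471.6, -187.0, 226.8]
ee_rot: [-0.0, 0.969, 0.247, 0.001]
force: [1.2, -0.8, -0.6]
grip_width: 0.6
grip_force: 0.0
```

Emit:
step_arm([
  [[-4, 0, -4], [0, 0, 0], 100],
  [[-8, 0, -8], [0, 0, 0], 100],
  [[-8, 0, -8], [0, 0, 0], 100],
  [[-8, 0, -8], [0, 0, 0], 100],
])

```text
time_s: 36.25
eef_pos: [401.4, -225.1, 303.5]
ee_rot: [-0.001, 0.969, 0.247, 0.0]
force: [0.0, 1.0, 0.4]
grip_width: 0.998
grip_force: 0.0
```

```bash
python3 - <<'E'
from h import *
c=snap("wrist","w13"); s=snap("scene","s13"); t=snap("top","t13")
im=np.vstack([np.hstack([c["img"][:300,160:560,::-1],cv2.resize(s["img"][140:365,190:490,::-1],(400,300))]),np.hstack([t["img"][150:440,370:570,::-1]]+[np.zeros((290,600,3),np.uint8)])])
cv2.imwrite("pics/w13c.png",im); goto([400,-200,300],np.radians(-61.5))
E
```

```text
t 36.4 shift cm [ 1.04 -2.26  0.32] rot deg [-0.2 -0.   0.1] pos [ 401.7 -224.8  303.2] F [ 0.1 -0.8 -0.8] g 1.001 0.0 q [-0.77  0.12  1.55  0.    1.47  0.3 ]
```

View pics/w13c.png

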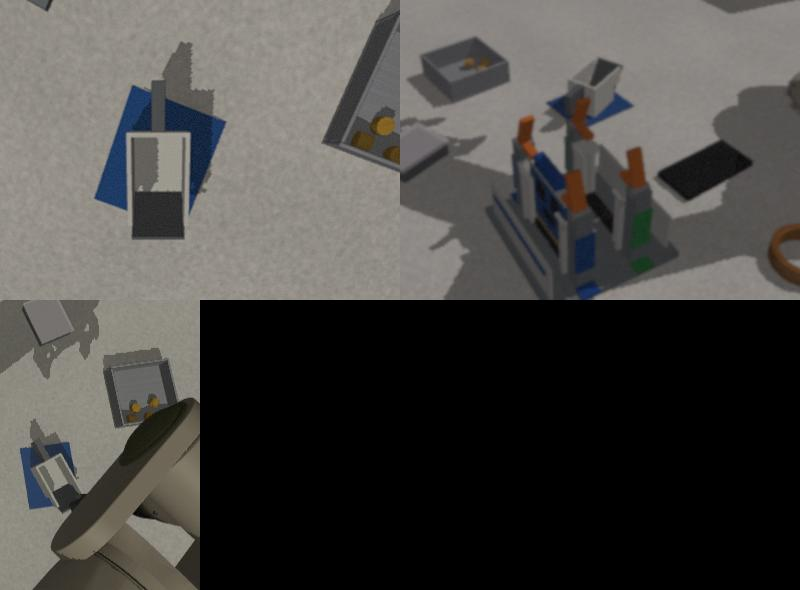

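The cup is empty and upright on its mat, the spacers are in the tray and the levers are closed. I'll check the cup's centring by number.

```bash
python3 - <<'E'
from h import *
c=load("w13")
L=onz(c,[(292,239),(344,239)],56)[:,:2].mean(0);B=onz(c,[(286,133),(350,133)],60)[:,:2].mean(0);H=onz(c,[(318,82)],60)[0,:2]
u=(L-B)/np.linalg.norm(L-B); print(np.degrees(np.arctan2(u[1],u[0])),np.linalg.norm(L-B),"base",(L-65*u).round(1),(B+31*u).round(1),(H+75*u).round(1))
M=onz(c,[(293,86),(386,122),(255,198)],2)[:,:2]; print("mat",M.round(1).tolist(),((M[1]+M[2])/2).round(1),np.linalg.norm(M[0]-M[1]),np.linalg.norm(M[0]-M[2]))
E
```

```text
-151.3194252331583 97.20920608417457 base [ 422.  -212.8] [ 423.1 -212.2] [ 421.2 -213.2]
mat [[476.0, -155.4], [490.5, -252.5], [359.1, -172.0]] [ 424.8 -212.3] 98.19764818171127 118.05391969612499
```

Cup base (422,-213) against the mat centre (425,-212): within 3 mm. The robot is clear, so I'm handing in.

```bash
python3 -c "
from rig import ctrl
print(ctrl.finish_job())"
```

```text
the job is handed in; nothing more can be done
None
```

I handed the job in at about 36 s: the blue card (the only one there) is held in its slot, all four levers are closed, all four spacers are in the tray, and the empty cup stands upright within about 3 mm of the mat's middle; the hand-in returned no verdict.

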